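Gauge two trolley bushings and sort them

ROBOT

A 6-joint arm with a two-finger parallel gripper is mounted at the origin on a cart in front of the work surface, level with it; the furniture and walls round the work are solid. World frame = base frame: x ahead of the robot, y to its left, z up, the work surface at z = 0. Lengths are in m, angles in degrees, forces in N, time in s.
With the tool pointing down it reaches from about 0.25 to 0.775 m from the base axis. Payload 8.9 kg.
Tool frame: the origin (TCP) lies midway between the tips of the shut fingers; the grasp point (between the pads) lies 19 mm behind it (manip.grip_point_offset is the distance from the TCP to the grasp point, in m); z points along the fingers, y is the line along which they close (so a half turn about z gives the same grasp; the last joint's range is limited). The gripper opens to 85 mm and grips with 20 to 120 N. Pads are 22 mm wide; open, the fingers measure 114 mm over their backs; the gripper's body (76 mm by 85 mm) begins 54 mm behind the grasp point. The pads swing forward as they close: fully open they stand 13 mm farther back than shut.
Start: joints at [67.764, 16.656, -8.789, 64.555, 0, 82.019], TCP at [0.129, 0.509, 0.231] pointing down, gripper open.
Joint ranges: [-144.48, 144.48], [-52.06, 99.96], [-74.48, 78.29], [-112.23, 115.85], [-86.99, 84.42], [-180, 180]. Speed limits (degrees/s): [127.2, 127.2, 159.86, 180, 180, 180].

INTERFACE

Orientations are given as a 3x3 rotation matrix whose columns are the frame's x, y, z axes.
In Python, from bench import manip, viewer, workorder gives the robot as it stands.
- The arm moves only by the tool play_rows, never from a script. Its argument "increments" is a list of rows, each a list of 3 entries, a list of its own where there are three numbers: the shift along the tool's x, y, z in mm, then the turn, a rotation vector about the tool's x, y, z in rad, then the opening, from 0 (shut) to 1 (fully open). A call has 1 to 5 rows; each row is the pose to reach, as a shift and turn from the pose commanded when the call began, along the tool's axes at that moment; what a row does not reach only later rows make up. A row lasts 1/12 s, in which the tool goes at most 41.7 mm and 7.16 degrees, less where a joint would pass 70% of its speed; a pose out of reach is approached as far as the arm can. A call with a gripper value outside its range is refused whole. The fingers move at their own pace and stop on an object; "newtons" is the grip in N (left out, the last holds). Time passes only in rows, so rows that repeat a pose let the fingers close. It gives the time, the measured TCP pose, the force, the opening and the grip force at its end, in the units of the state.
- manip.observe(): the state, without advancing time (a new reading comes with each control period).
- viewer.camera(name): name is "scene" or "top"; returns a dict with "pixels" (480x640x3 uint8, blue, green, red), "z_map" (480x640 float32, m along the optical axis (not along the pixel's ray), 0 where there is no reading), "mtx" (3x3 intrinsics, pixels), "rvec" (rotation vector, rad) and "tvec" (3), from world to camera coordinates, as OpenCV has them. Camera axes: x right, y down, z forward; pixel columns grow to the right and rows downward; lengths in m; the calibration is good to about 2 mm. A picture is of the moment at which its call begins.
- workorder.close_job(): hands the job in; it is judged then, once.
Trained networks look in the newest picture that a camera, given by its name, has taken for a name from the list of things; names that differ only in an ending like _2 or _b are one class to them, and where a whole thing is asked for, a point or a joint stands for the part that bears it (a point fixed in the world has none). Each returns a list of dicts, best first, with "score" (0 to 1); they miss things now and then, are a little off and sometimes report something else, mostly with a low value. They report only what shows in the picture. A call takes as long as a camera call. They do not tell look-alikes from the thing itself.
- viewer.boxes_of(label, camera): "bbox" ([left, top, width, height] in pixels, round what is visible of it).
- viewer.spot_point(label, camera): "centre" ([column, row] in pixels: a listed point, or the origin of a listed thing).
The state is a dict: "time": time; "joint_pos": joint angles; "joint_vel": joint speeds; "effort": joint torques, N m; "ee_pos": TCP position; "tool_rot": TCP orientation; "ft_force": force on the tool from outside, world axes, zero at the start; "wrist_torque": the same for the moment, N m; "finger_gap": finger opening in m; "grasp_force": force on a finger pad.
Only numpy, scipy, OpenCV 4.12 (cv2) and the standard library are available. Lean on these libraries where they do the work, as an engineer would, in place of code of your own. Each camera call takes 0.05 s, during which the arm holds its last target. There are 200 camera calls.

TASK

Check the two white flanged bushings on the leaning gauge pin, one after the other: slide each one, flange first, onto the pin as far as it goes without forcing it. Stand a bushing that goes fully home against the shoulder in the rectangular tray, and one that stops short in the round tin, putting the first away before you try the second. Leave the other things on the table where they are.

Things in the scene. Friction and masses are not known exactly. Their poses are not given: they have to be found in the camera images.
- bushing_1: white nylon flanged bushing standing on its flange: 80 mm long, body 44 mm diameter, flange 56 mm diameter and 6 mm thick at the lower end, 27 mm bore right through. Origin: centre of the flange's underside; z along the bore, away from the flange. The two look alike outside; either may be too narrow inside, about 28 mm in, and then stops about 27 mm short of the pin's shoulder. 0.1 kg.
- bushing_2: white nylon flanged bushing standing on its flange: 80 mm long, body 44 mm diameter, flange 56 mm diameter and 6 mm thick at the lower end, 27 mm bore right through. Origin: centre of the flange's underside; z along the bore, away from the flange. The two look alike outside; either may be too narrow inside, about 28 mm in, and then stops about 27 mm short of the pin's shoulder. 0.1 kg.
- gauge_pin: steel gauge pin, fixed on the gauge: 24 mm diameter, 55 mm long, its last 6 mm tapering to 19 mm. It leans 35 degrees from vertical, towards the gauge's -x side (roughly to the robot's left). Origin: centre of the pin's foot, on the face of the 48 mm shoulder disc; z along the pin towards its free end; y level.
- gauge: dark grey cast bench gauge that carries the pin, fixed: foot 130 x 92 x 14 mm on the table, with a 40 mm round boss that leans with the pin and holds the shoulder 78 mm above the table. Origin: under the middle of the foot; z up.
- parts_tray: rectangular grey plastic tray for the good bushings, fixed: 120 x 150 mm (x, y) outside, 34 mm high, walls and floor 4 mm. Origin: centre of its underside; z up.
- round_tin: round shallow aluminium tin for the rejects, fixed: 120 mm diameter, 36 mm high with a rolled rim, inside diameter 114 mm, floor 4 mm. Origin: centre of its underside; z up.
- tape_roll_2: bystander: small roll of black tape lying flat, 62 x 59 x 19 mm. Origin: centre of its underside.
- marker_black: bystander: black and white marker pen lying flat, 18 x 133 x 20 mm, long axis y. Origin: centre of its underside.
- thermo_logger: bystander: small white thermometer with a display, 56 x 95 x 20 mm, long axis y. Origin: centre of its underside.
- dropper_bottle: bystander: brown dropper bottle standing upright, 33 x 34 x 102 mm. Origin: centre of its underside.
Things that resemble listed ones, but are neither listed nor needed, are in the scene too. Leave any blue look-alike of the bushing_1 alone.

How it is judged:
By the outcome, as a careful person would: the job done as asked, in the order asked, and still so for the second after the job is handed in, with the robot touching nothing.
It also fails if it takes over 67 s, if anything falls off the work surface, if the arm or the gripper's body presses on something with over 40 N, if the wrist force passes 120 N, or if a joint passes its speed limit or range.

## Working session

There is one attempt and no reset: what is moved stays moved. The work goes in short steps, Python scripts to look and compute and a tool call to move; the robot and the scene stay as the last step left them, time stands still between calls to the robot, and variables do not carry over. Pictures are saved under pics/ and viewed, at most 10 in all, crops included, and the job is handed in when it is done.

Besides the shell and the picture viewer there is one more tool, called as name(argument=value, ...), one argument or row to a line, values as JSON. play_rows: Moves the arm, as the interface text tells. Its arguments: {"type":"object","properties":{"increments":{"type":"array","items":{"type":"array"}},"newtons":{"type":"number"}},"required":["increments"]}

```bash
ls; mkdir -p pics; cat > h.py <<'E'
import numpy as np, cv2
from bench import manip, viewer, workorder
def cam(n):
    c=viewer.camera(n); c['R']=cv2.Rodrigues(np.array(c['rvec'],float))[0]; c['t']=np.array(c['tvec'],float).reshape(3); return c
def cloud(c):
    K=c['mtx']; z=c['z_map']; v,u=np.mgrid[:480,:640]
    p=np.stack([(u-K[0,2])/K[0,0]*z,(v-K[1,2])/K[1,1]*z,z],-1)
    w=(p-c['t'])@c['R']; w[z==0]=np.nan; return w
def proj(c,P):
    return cv2.projectPoints(np.array(P,float).reshape(-1,3),np.array(c['rvec'],float),c['t'],c['mtx'],None)[0].reshape(-1,2)
E
python3 - <<'E'
from h import *
np.set_printoptions(precision=3,suppress=True)
ims=[]
for n in ('scene','top'):
    c=cam(n); cv2.imwrite(f'pics/{n}0.png',c['pixels']); w=cloud(c); np.savez(f'{n}0.npz',**{k:c[k] for k in('pixels','z_map','mtx','rvec','tvec')})
    print(n,'campos',-c['R'].T@c['t'],c['mtx'][0,0])
    for l in ['bushing_1','gauge_pin','gauge','parts_tray','round_tin','tape_roll_2','marker_black','thermo_logger','dropper_bottle']:
        for b in viewer.boxes_of(l,n)[:4]:
            x,y,ww,hh=b['bbox'];u,v=int(x+ww/2),int(y+hh/2)
            print(l,round(b['score'],2),np.round(b['bbox']),w[min(v,479),min(u,639)])
        print('  sp',[(np.round(s['centre']).tolist(),round(s['score'],2)) for s in viewer.spot_point(l,n)[:3]])
print(manip.observe(),manip.grip_point_offset)
E
```

```text
pics
scene campos [ 0.132 -0.689  1.036] 510.03187905280464
bushing_1 0.78 [348. 345.  23.  37.] [ 0.45  -0.351  0.08 ]
bushing_1 0.71 [415. 381.  32.  40.] [ 0.52  -0.49   0.072]
bushing_1 0.66 [288. 297.  24.  36.] [ 0.411 -0.187  0.081]
bushing_1 0.6 [175. 162.  48.  39.] [0.43  0.391 0.002]
  sp [([299.0, 327.0], 0.84), ([360.0, 369.0], 0.64)]
gauge_pin 0.77 [310. 211.  22.  38.] [ 0.574 -0.025  0.096]
  sp [([317.0, 233.0], 0.65)]
gauge 0.71 [295. 210.  48.  74.] [ 0.552 -0.049  0.07 ]
  sp [([321.0, 257.0], 0.78), ([321.0, 235.0], 0.45)]
parts_tray 0.85 [238. 179.  62.  59.] [0.543 0.186 0.003]
  sp [([271.0, 212.0], 0.79), ([215.0, 257.0], 0.39)]
round_tin 0.72 [174. 163.  50.  37.] [0.432 0.389 0.002]
round_tin 0.69 [351. 344.  20.  38.] [ 0.453 -0.354  0.081]
  sp []
tape_roll_2 0.88 [260. 273.  25.  26.] [ 0.422 -0.04  -0.001]
  sp [([274.0, 285.0], 0.62)]
marker_black 0.6 [201. 238.  34.  37.] [0.352 0.105 0.014]
  sp [([218.0, 258.0], 0.76)]
thermo_logger 0.69 [360. 312.  29.  41.] [ 0.543 -0.289  0.02 ]
thermo_logger 0.39 [238. 178.  62.  61.] [0.546 0.186 0.001]
  sp [(
[... 1025 characters left out ...]
ermo_logger 0.66 [398. 240.  42.  39.] [ 0.543 -0.271  0.019]
  sp [([417.0, 257.0], 0.89)]
dropper_bottle 0.48 [361. 162.  12.  18.] [ 0.754 -0.146  0.073]
  sp []
{'time': 1.9, 'joint_pos': array([67.764, 16.657, -8.789, 64.556, -0.001, 82.017]), 'joint_vel': array([ 0.002, -0.096,  0.065, -0.035, -0.045, -0.135]), 'effort': array([  0.004, -53.701,  33.164,   0.001,   0.   ,  -0.   ]), 'ee_pos': array([0.129, 0.509, 0.231]), 'tool_rot': array([[-0.969,  0.246,  0.   ],
       [ 0.246,  0.969, -0.   ],
       [-0.   , -0.   , -1.   ]]), 'ft_force': array([ 0.102,  0.13 , -0.189]), 'wrist_torque': array([-0.031,  0.034, -0.021]), 'grasp_force': 0.0, 'finger_gap': 0.08537246834682344} 0.0187
```

View pictures.

```bash
python3 - <<'E'
import cv2,numpy as np
a=cv2.imread('pics/scene0.png');b=cv2.imread('pics/top0.png')
cv2.imwrite('pics/scene1.png',cv2.resize(a[150:450,130:530],(800,600),interpolation=cv2.INTER_CUBIC))
t=np.vstack([cv2.resize(b[140:350,120:530],(800,410),interpolation=cv2.INTER_CUBIC)])
cv2.imwrite('pics/top1.png',t)
E
```

```text
(no output)
```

View pics/scene1.png

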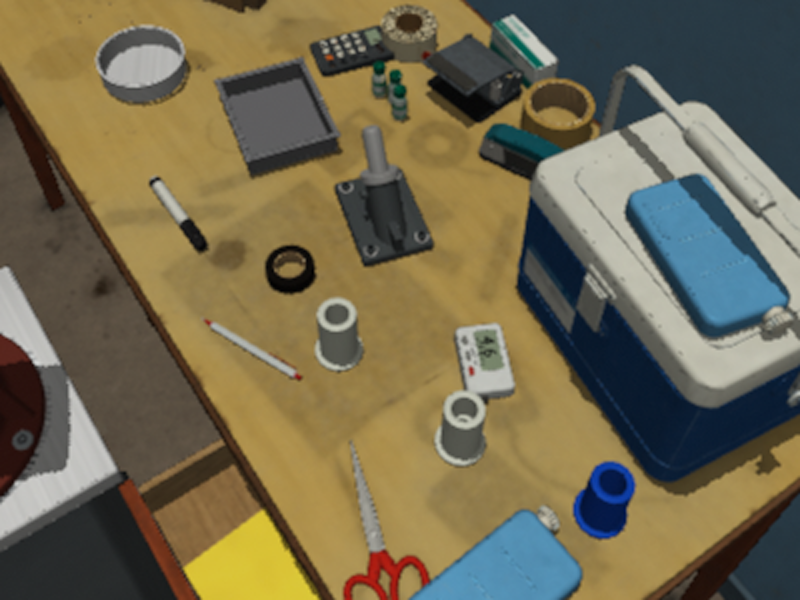

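View pics/top1.png

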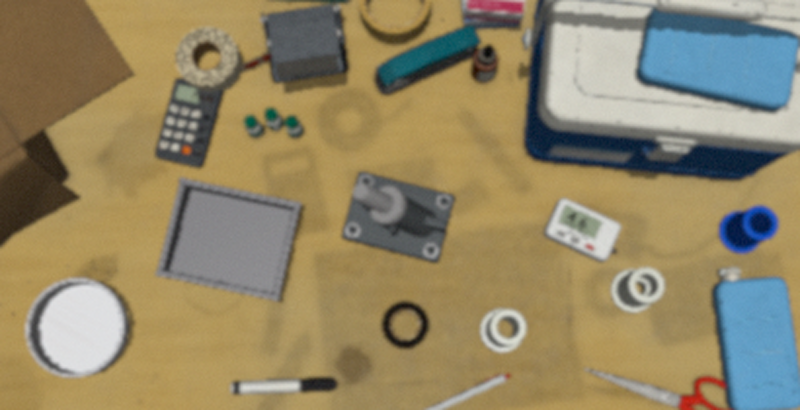

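Scene view: the white bushings are at full-image (298,315) and (361,363). The blue look-alike is at (431,400), the tape rolls at (274,285) and (334,166), and the tin at (200,180). I choose the two white flanged ones. The pin leans left from about (320,240) to (316,215). Next I fit the poses.

```bash
cat > fit.py <<'E'
from h import *
from scipy.optimize import least_squares
def load(f):
    d=dict(np.load(f)); d['R']=cv2.Rodrigues(d['rvec'])[0]; d['t']=d['tvec'].reshape(3); return d
def near(w,x,y,r,z0,z1):
    p=w.reshape(-1,3); p=p[~np.isnan(p[:,0])]
    return p[(np.hypot(p[:,0]-x,p[:,1]-y)<r)&(p[:,2]>z0)&(p[:,2]<z1)]
def ax(yaw,lean=35):   # yaw= direction of lean in world (deg)
    a,l=np.radians([yaw,lean]); return np.array([np.sin(l)*np.cos(a),np.sin(l)*np.sin(a),np.cos(l)])
def cyl(P,x,y,r,s0,s1,yaw=None,lean=0,z=0.0,fixz=True):
    """fit foot xy (and yaw) of a cylinder with foot at height z"""
    P0=P
    def f(q):
        a=ax(q[2] if yaw is not None else 0,lean); d=P-[q[0],q[1],z]; s=d@a
        return np.linalg.norm(d-s[:,None]*a,axis=1)-r
    q=np.array([x,y]+([yaw] if yaw is not None else []),float)
    for _ in range(8):
        a=ax(q[2] if yaw is not None else 0,lean); d=P0-[q[0],q[1],z]; s=d@a; rad=np.linalg.norm(d-s[:,None]*a,axis=1)
        P=P0[(s>s0)&(s<s1)&(abs(rad-r)<(.008 if _<4 else .004))]
        q=least_squares(f,q,loss='soft_l1',f_scale=.001,x_scale=[.01,.01,5][:len(q)]).x
    return q,len(P),np.sqrt(np.mean(f(q)**2))
E
python3 - <<'E'
from fit import *
np.set_printoptions(precision=4,suppress=True)
for n in('scene','top'):
    c=load(n+'0.npz'); w=cloud(c)
    print(n,'table',[round(np.nanmedian(near(w,x,y,.02,-.03,.03)[:,2]),4) for x,y in[(.45,-.1),(.45,.05),(.4,-.27),(.45,.25)]])
    for x,y in[(.415,-.18),(.46,-.347)]:
        p=near(w,x,y,.06,.01,.1); t=p[p[:,2]>.072]
        print(' bush',cyl(p,x,y,.022,.01,.078), 'top',t[:,:2].min(0)/2+t[:,:2].max(0)/2,np.median(t[:,2]),len(t))
    p=near(w,.56,-.03,.1,.05,.15)
    for y0 in (75,100): print(' pin',cyl(p,.56,-.04,.012,.004,.048,yaw=y0,lean=35,z=.078))
    hi=p[np.argsort(p[:,2])[-15:]]; print(' tip',hi.mean(0))
    f=near(w,.555,-.045,.09,.009,.019); r=cv2.minAreaRect(f[:,:2].astype(np.float32)*1000); print(' foot',r,len(f),np.median(f[:,2]))
    f=near(w,.54,.187,.12,.026,.042); print(' tray rim',cv2.minAreaRect(f[:,:2].astype(np.float32)*1000),len(f))
    f=near(w,.43,.385,.08,.03,.042); print(' tin rim',cv2.minEnclosingCircle(f[:,:2].astype(np.float32)*1000),len(f))
E
```

```text
scene table [np.float64(-0.0002), np.float64(-0.0002), np.float64(0.0005), np.float64(-0.0008)]
 bush (array([ 0.4178, -0.1694]), 315, np.float64(0.0009887380598727282)) top [ 0.4173 -0.1696] 0.07925195969919946 220
 bush (array([ 0.4657, -0.3385]), 305, np.float64(0.0008501671379682286)) top [ 0.4645 -0.339 ] 0.07951047523747073 253
 pin (array([  0.562 ,  -0.0403, 102.7852]), 126, np.float64(0.0020213823619041316))
 pin (array([  0.5617,  -0.0402, 102.5511]), 126, np.float64(0.0020730556741144334))
 tip [ 0.5757 -0.0031  0.1272]
 foot ((564.56103515625, -41.35209655761719), (132.46434020996094, 92.16876983642578), 74.4261474609375) 859 0.013966632892445405
 tray rim ((536.8930053710938, 175.03521728515625), (162.17294311523438, 128.7026824951172), 76.88462829589844) 570
 tin rim ((429.2718505859375, 366.2100524902344), 63.233184814453125) 225
top table [np.float64(-0.0012), np.float64(-0.0009), np.float64(-0.0012), np.float64(-0.0004)]
 bush (array([ 0.4196, -0.1653]), 83, np.float64(0.0013818040273044672)) top [ 0.4203 -0.1643] 0.07881985869524444 174
 bush (array([ 0.4673, -0.334 ]), 157, np.float64(0.0012029571550364708)) top [ 0.4667 -0.3331] 0.07785815490469677 179
 pin (array([  0.5651,  -0.0336, 105.9703]), 110, np.float64(0.0022595430639671637))
 pin (array([  0.5647,  -0.034 , 103.8304]), 105, np.float64(0.002178122083415905))
 tip [0.5788 0.0039 0.128 ]
 foot ((566.4486083984375, -34.510711669921875), (129.44081115722656, 93.86943817138672), 74.1801528930664) 1007 0.013282159276065228
 tray rim ((539.0777587890625, 180.69497680664062), (160.14332580566406, 129.14276123046875), 77.06151580810547) 758
 tin rim ((429.11859130859375, 370.61724853515625), 62.593467712402344) 327
```

```bash
cat >> fit.py <<'E'
def clean(c,th=.02):
    z=c['z_map'].astype(np.float32); k=np.ones((3,3),np.uint8)
    w=cloud(c); w[(cv2.dilate(z,k)-cv2.erode(z,k))>th]=np.nan; return w
E
python3 - <<'E'
from fit import *
np.set_printoptions(precision=4,suppress=True)
tiles=[]
for n in('scene','top'):
    c=load(n+'0.npz'); w=clean(c)
    p=near(w,.565,-.03,.07,.08,.14)
    for yaw in (74.3,):
        u=np.array([np.cos(np.radians(yaw)),np.sin(np.radians(yaw))])
        # fit xy with yaw fixed, trimmed
        q=np.array([.565,-.035])
        for k in range(10):
            a=ax(yaw)
            def f(q,P): d=P-[q[0],q[1],.078]; s=d@a; return np.linalg.norm(d-s[:,None]*a,axis=1)-.012
            d=p-[q[0],q[1],.078]; s=d@a; m=(s>.004)&(s<.048)&(abs(f(q,p))<(.01 if k<5 else .004))
            q=least_squares(f,q,args=(p[m],),loss='soft_l1',f_scale=.001).x
        print(n,yaw,q,m.sum(),np.sqrt(np.mean(f(q,p[m])**2)), 'all',len(p))
        d=p-[q[0],q[1],.078]; s=d@a; print(np.c_[s,f(q,p)][::6][:25].T)
    # shoulder/foot
    F=np.array([q[0],q[1],.078]); th=np.linspace(0,2*np.pi,40)
    e1=np.array([-u[1],u[0],0]); e2=np.cross(a,e1)
    im=c['pixels'].copy(); S=8; x0,y0=(285,195) if n=='scene' else (285,215)
    im=cv2.resize(im[y0:y0+65,x0:x0+50],None,fx=S,fy=S,interpolation=cv2.INTER_CUBIC)
    for s,r,col in((0,.024,(0,255,0)),(0,.012,(0,255,255)),(.049,.012,(0,0,255)),(.055,.0095,(255,0,255))):
        C=F+s*a+r*(np.cos(th)[:,None]*e1+np.sin(th)[:,None]*e2)
        cv2.polylines(im,[((proj(c,C)-[x0,y0]+.5)*S).astype(np.int32)],True,col,1)
    tiles.append(im)
cv2.imwrite('pics/pin.png',np.hstack(tiles))
E
```

```text
scene 74.3 [ 0.57   -0.0246] 122 0.00183519774490137 all 240
[[ 0.054   0.0536  0.0512  0.0506  0.0477  0.0447  0.0436  0.0426  0.0406
   0.0379  0.0357  0.0341  0.0314  0.0309  0.0265  0.0275  0.0247  0.0232
   0.019   0.0159  0.0163  0.0139  0.0106  0.0087  0.0074]
 [-0.0104 -0.003  -0.0032  0.0025 -0.0003  0.0013 -0.0002  0.0011  0.0011
   0.0018 -0.0003  0.0001 -0.0024  0.0025 -0.0011  0.0047  0.0015  0.0033
  -0.0029 -0.0013  0.0014 -0.0021 -0.0049 -0.0027  0.001 ]]
top 74.3 [ 0.5629 -0.0443] 93 0.002061654748756418 all 241
[[ 0.0718  0.0704  0.0696  0.0165  0.0696  0.0174  0.0678  0.0572  0.0139
   0.068   0.0528  0.0154  0.066   0.0515  0.0311  0.0149  0.0596  0.0452
   0.018   0.0615  0.0475  0.0272  0.0166  0.0477  0.0227]
 [ 0.0096  0.004   0.0059  0.0162 -0.0009  0.0099  0.0054 -0.0024  0.0082
   0.0047 -0.0002  0.0049  0.006  -0.0002  0.0007  0.0007  0.002  -0.0046
   0.0021  0.0065 -0.0009 -0.0021 -0.0049 -0.0008  0.0003]]
```

View pics/pin.png

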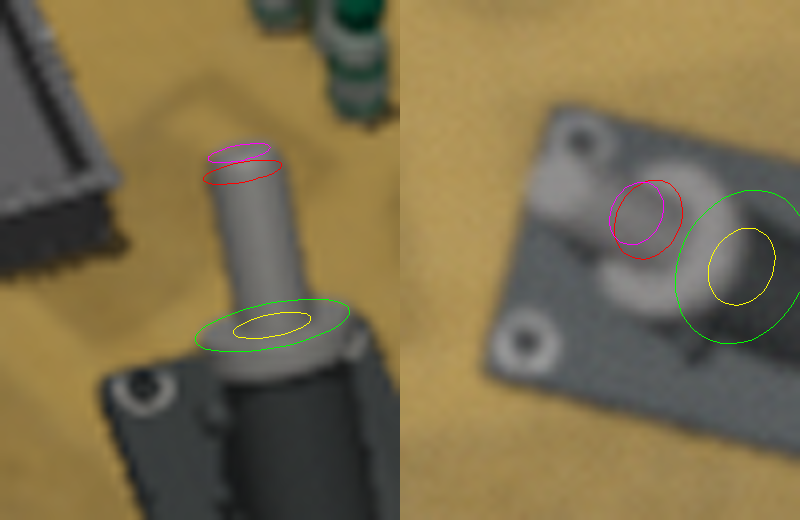

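```bash
cat > pinfit.py <<'E'
from fit import *
def pinfit(c,fixyaw=None,q0=(.57,-.024,.078,74.5)):
    w=clean(c,.03); p=near(w,.572,-.015,.06,.06,.14)
    def sdf(q):
        a=ax(q[3] if fixyaw is None else fixyaw); d=p-q[:3]; s=d@a; r=np.linalg.norm(d-s[:,None]*a,axis=1)
        R=np.where(s<.049,.012,.012-(s-.049)*2.5/6)
        cap=np.hypot(np.maximum(r-R,0),np.maximum(s-.055,0))+np.where((r<R)&(s<.055),-np.minimum(R-r,.055-s),0)
        cap=np.where(s<0,1,cap)
        disc=np.where(s>=0,np.hypot(s,np.maximum(r-.024,0)),np.maximum(s,r-.024))
        disc=np.where((s<0)&(r>.024),r-.024,disc); disc=np.where(s<-.012,1,disc)
        return np.minimum(np.where(abs(cap)<abs(disc),cap,disc),.02)
    r=least_squares(sdf,q0,loss='cauchy',f_scale=.001,x_scale=[.01,.01,.01,10])
    f=sdf(r.x); return r.x,np.sum(abs(f)<.003),len(f),np.median(abs(f))
E
python3 - <<'E'
from pinfit import *
np.set_printoptions(precision=4,suppress=True)
tiles=[]
for n in('scene','top'):
    c=load(n+'0.npz')
    for q0 in((.57,-.024,.078,74.5),(.566,-.03,.078,78)): print(n,pinfit(c,q0=q0),pinfit(c,74.3,q0))
    q=pinfit(c)[0]; a=ax(q[3]); F=q[:3]; th=np.linspace(0,2*np.pi,40)
    e1=np.cross([0,0,1],a);e1/=np.linalg.norm(e1); e2=np.cross(a,e1)
    S=8; x0,y0=(285,195) if n=='scene' else (285,215)
    im=cv2.resize(c['pixels'][y0:y0+65,x0:x0+50],None,fx=S,fy=S,interpolation=cv2.INTER_CUBIC)
    for s,r,col in((0,.024,(0,255,0)),(0,.012,(0,255,255)),(.049,.012,(0,0,255)),(.055,.0095,(255,0,255))):
        C=F+s*a+r*(np.cos(th)[:,None]*e1+np.sin(th)[:,None]*e2)
        cv2.polylines(im,[((proj(c,C)-[x0,y0]+.5)*S).astype(np.int32)],True,col,1)
    tiles.append(im)
cv2.imwrite('pics/pin2.png',np.hstack(tiles))
E
```

```text
scene (array([ 0.5703, -0.0246,  0.0779, 75.7694]), np.int64(224), 384, np.float64(0.002260783176528153)) (array([ 0.5698, -0.0247,  0.0777, 74.5   ]), np.int64(228), 384, np.float64(0.0022535702408969004))
scene (array([ 0.5704, -0.0247,  0.0779, 76.1969]), np.int64(224), 384, np.float64(0.0022037539211064504)) (array([ 0.5698, -0.0242,  0.0774, 78.    ]), np.int64(225), 384, np.float64(0.0023443430843107143))
top (array([ 0.5719, -0.0195,  0.0771, 74.0011]), np.int64(275), 352, np.float64(0.0013824081377240135)) (array([ 0.5719, -0.0195,  0.0771, 74.5   ]), np.int64(276), 352, np.float64(0.0013948113843490822))
top (array([ 0.5719, -0.0195,  0.0771, 74.0013]), np.int64(275), 352, np.float64(0.0013824376600890215)) (array([ 0.5719, -0.0195,  0.0771, 78.    ]), np.int64(276), 352, np.float64(0.001394993856650104))
```

View pics/pin2.png

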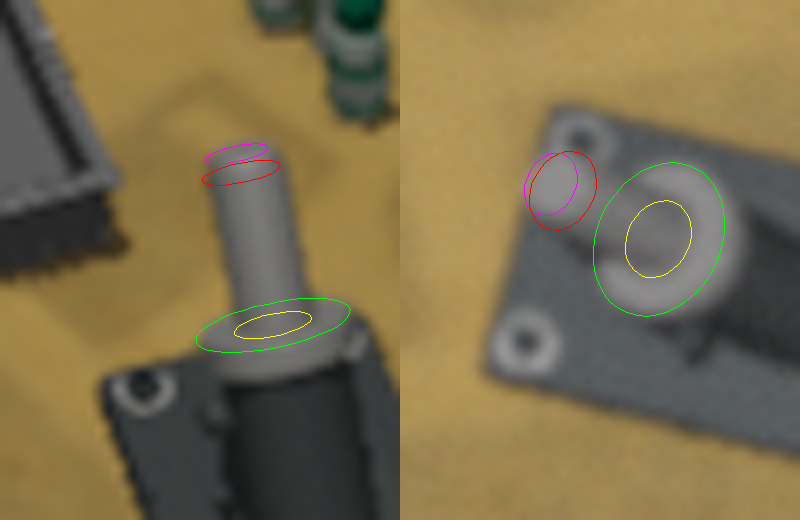

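Both fits agree within about 5 mm (scene offset from top by (-2,-5) mm). The mean pin foot is (0.571,-0.022,0.078), leaning towards 75°. Bushing A is at (0.419,-0.167) and B at (0.4665,-0.336). I take A first.

play_rows(
  increments=[
    [[-22,-29,4],[0,0,0],1],
    [[-45,-58,8],[0,0,0],1],
    [[-67,-88,12],[0,0,0],1],
    [[-90,-117,16],[0,0,0],1],
    [[-112,-146,20],[0,0,0],1],
  ],
)

```text
time: 2.32
ee_pos: [0.2021, 0.3382, 0.2111]
tool_rot: [[-0.969, 0.246, 0.0], [0.246, 0.969, 0.0], [-0.0, 0.0, -1.0]]
ft_force: [0.4, 1.1, 0.7]
finger_gap: 0.0853
grasp_force: 0.0
```

play_rows(
  increments=[
    [[-22,-29,4],[0,0,0],1],
    [[-45,-58,8],[0,0,0],1],
    [[-67,-88,12],[0,0,0],1],
    [[-90,-117,16],[0,0,0],1],
    [[-112,-146,20],[0,0,0],1],
  ],
)

```text
time: 2.73
ee_pos: [0.2749, 0.1691, 0.1914]
tool_rot: [[-0.969, 0.246, 0.001], [0.246, 0.969, 0.0], [-0.001, 0.001, -1.0]]
ft_force: [1.7, 0.5, 1.0]
finger_gap: 0.0854
grasp_force: 0.0
```

play_rows(
  increments=[
    [[-22,-29,4],[0,0,0],1],
    [[-45,-58,8],[0,0,0],1],
    [[-67,-88,12],[0,0,0],1],
    [[-90,-117,16],[0,0,0],1],
    [[-112,-146,20],[0,0,0],1],
  ],
)

```text
time: 3.15
ee_pos: [0.3477, -0.0005, 0.1715]
tool_rot: [[-0.969, 0.247, 0.001], [0.247, 0.969, -0.0], [-0.001, 0.0, -1.0]]
ft_force: [1.6, 1.0, 1.0]
finger_gap: 0.0854
grasp_force: 0.0
```

play_rows(
  increments=[
    [[-25,-32,4],[0,0,0],1],
    [[-50,-64,9],[0,0,0],1],
    [[-75,-96,14],[0,0,0],1],
    [[-95,-126,18],[0,0,0],1],
    [[-111,-146,21],[0,0,0],1],
  ],
)

```text
time: 3.57
ee_pos: [0.4195, -0.1706, 0.15]
tool_rot: [[-0.969, 0.248, 0.001], [0.248, 0.969, -0.001], [-0.001, -0.001, -1.0]]
ft_force: [-0.2, 0.0, -0.4]
finger_gap: 0.0856
grasp_force: 0.0
```

play_rows(
  increments=[
    [[0,1,25],[0,0,0],1],
    [[0,2,50],[0,0,0],1],
    [[0,3,75],[0,0,0],1],
    [[0,3,97],[0,0,0],1],
    [[0,3,114],[0,0,0],1],
  ],
)

```text
time: 3.98
ee_pos: [0.4188, -0.1641, 0.0347]
tool_rot: [[-0.969, 0.246, -0.001], [0.246, 0.969, 0.001], [0.001, 0.0, -1.0]]
ft_force: [-0.2, -0.7, 0.2]
finger_gap: 0.0854
grasp_force: 0.0
```

play_rows(
  increments=[
    [[0,0,0],[0,0,0],0.6],
    [[0,0,0],[0,0,0],0.4],
    [[0,0,0],[0,0,0],0.3],
    [[0,0,0],[0,0,0],0.3],
    [[0,0,0],[0,0,0],0.3],
  ],
  newtons=20,
)

```text
time: 4.4
ee_pos: [0.4204, -0.165, 0.0376]
tool_rot: [[-0.969, 0.246, 0.002], [0.246, 0.969, -0.001], [-0.002, -0.001, -1.0]]
ft_force: [-1.1, -0.6, 6.3]
finger_gap: 0.044
grasp_force: 20.5
```

play_rows(
  increments=[
    [[0,0,0],[0,0,0],0.8],
    [[0,0,0],[0,0,0],0.8],
    [[0,0,0],[0,0,-0.12],0.8],
    [[0,0,0],[0,0,-0.24],0.8],
    [[0,0,0],[0,0,-0.36],0.8],
  ],
)

```text
time: 4.82
ee_pos: [0.4195, -0.1643, 0.0365]
tool_rot: [[-0.993, -0.117, 0.0], [-0.117, 0.993, -0.0], [-0.0, -0.0, -1.0]]
ft_force: [0.1, 0.5, 0.4]
finger_gap: 0.0682
grasp_force: 0.0
```

play_rows(
  increments=[
    [[0,0,0],[0,0,-0.12],0.8],
    [[0,0,0],[0,0,-0.24],0.8],
    [[0,0,0],[0,0,-0.36],0.8],
    [[0,0,0],[0,0,-0.48],0.8],
    [[0,0,0],[0,0,-0.6],0.8],
  ],
)

```text
time: 5.23
ee_pos: [0.4195, -0.1643, 0.0364]
tool_rot: [[-0.754, -0.657, 0.0], [-0.657, 0.754, 0.0], [-0.0, -0.0, -1.0]]
ft_force: [0.5, -0.3, 0.1]
finger_gap: 0.0685
grasp_force: 0.0
```

play_rows(
  increments=[
    [[0,0,0],[0,0,-0.12],0.8],
    [[0,0,0],[0,0,-0.24],0.8],
    [[0,0,0],[0,0,-0.36],0.8],
    [[0,0,0],[0,0,-0.48],0.8],
    [[0,0,0],[0,0,-0.61],0.8],
  ],
)

```text
time: 5.65
ee_pos: [0.4195, -0.1643, 0.0364]
tool_rot: [[-0.246, -0.969, 0.0], [-0.969, 0.246, 0.0], [-0.0, -0.0, -1.0]]
ft_force: [0.0, -0.5, -0.8]
finger_gap: 0.0681
grasp_force: 0.0
```

play_rows(
  increments=[
    [[0,0,0],[0,0,0],0.6],
    [[0,0,0],[0,0,0],0.4],
    [[0,0,0],[0,0,0],0.3],
    [[0,0,0],[0,0,0],0.3],
    [[0,0,0],[0,0,0],0.3],
  ],
  newtons=30,
)

```text
time: 6.07
ee_pos: [0.4197, -0.1644, 0.0366]
tool_rot: [[-0.254, -0.967, 0.0], [-0.967, 0.254, -0.0], [0.0, -0.0, -1.0]]
ft_force: [-0.2, 0.0, 6.1]
finger_gap: 0.0433
grasp_force: 29.9
```

```bash
python3 -c "
from h import *
o=manip.observe();print({k:np.round(o[k],4) for k in('time','joint_pos','ee_pos','ft_force','finger_gap','grasp_force')})"
```

```text
{'time': np.float64(6.0667), 'joint_pos': array([-3.070680e+01,  2.143270e+01, -3.594990e+01,  3.258940e+01,
        4.200000e-03, -1.059698e+02]), 'ee_pos': array([ 0.4197, -0.1644,  0.0366]), 'ft_force': array([-0.1543,  0.0372,  6.1281]), 'finger_gap': np.float64(0.0433), 'grasp_force': np.float64(29.8729)}
```

```bash
cat > plan.py <<'E'
from fit import *
from scipy.spatial.transform import Rotation as Ro
F=np.array([.572,-.0193,.078]); YAW=74.4
def Rt(lean,yaw=YAW):
    z=-ax(yaw,lean); a=np.radians(yaw); y=np.array([np.sin(a),-np.cos(a),0]); return np.stack([np.cross(y,z),y,z],1)
def plan(p,R,wps):
    for pt,Rn in wps:
        d=R.T@(np.array(pt)-p)*1000; v=Ro.from_matrix(R.T@Rn).as_rotvec()
        print('shift',np.round(d,1),'turn',np.round(v,3),'deg',round(np.degrees(np.linalg.norm(v)),1),'mm',round(np.linalg.norm(d),1)); p,R=np.array(pt),Rn
def now():
    o=manip.observe(); return np.array(o['ee_pos']),np.array(o['tool_rot'])
E
python3 - <<'E'
from plan import *
p,R=now(); R=Ro.from_matrix(R).as_matrix(); a=ax(YAW); g=.0365
print(R, F+a*(.085+g))
plan(p,R,[((.4197,-.1644,.20),Rt(0)),((.50,-.05,.26),Rt(5)),((.58,.03,.25),Rt(35)),(F+a*(.085+g),Rt(35)),(F+a*(.060+g),Rt(35))])
E
```

```text
[[-2.54382650e-01 -9.67103541e-01  4.57283188e-04]
 [-9.67103647e-01  2.54382590e-01 -1.86327498e-04]
 [ 6.38731009e-05 -4.89638722e-04 -9.99999878e-01]] [0.5907409  0.04782235 0.17752697]
shift [-0.000e+00 -1.000e-01 -1.634e+02] turn [ 0.000e+00 -1.000e-03 -3.127e+00] deg 179.1 mm 163.4
shift [131.8  46.6 -60. ] turn [ 0.    -0.087 -0.   ] deg 5.0 mm 152.1
shift [99.1 55.5  1.4] turn [-0.    -0.524  0.   ] deg 30.0 mm 113.6
shift [58.   5.6 47.9] turn [0. 0. 0.] deg 0.0 mm 75.4
shift [ 0.  0. 25.] turn [0. 0. 0.] deg 0.0 mm 25.0
```

```bash
sed -i 's/y=np.array(\[np.sin(a),-np.cos(a),0\])/y=np.array([-np.sin(a),np.cos(a),0])/' plan.py
python3 - <<'E'
from plan import *
p,R=now(); a=ax(YAW); g=.0365
plan(p,R,[((.4197,-.1644,.20),Rt(0)),((.50,-.05,.26),Rt(5)),((.58,.03,.25),Rt(35)),(F+a*(.085+g),Rt(35))])
E
```

```text
shift [-0.000e+00 -1.000e-01 -1.634e+02] turn [-0.    -0.     0.015] deg 0.9 mm 163.4
shift [-131.8  -46.6  -60. ] turn [-0.     0.087 -0.   ] deg 5.0 mm 152.1
shift [-99.1 -55.5   1.4] turn [0.    0.524 0.   ] deg 30.0 mm 113.6
shift [-58.   -5.6  47.9] turn [0. 0. 0.] deg 0.0 mm 75.4
```

play_rows(
  increments=[
    [[0,0,-20],[0,0,0],0.3],
    [[0,0,-55],[0,0,0.005],0.3],
    [[0,0,-93],[0,0,0.01],0.3],
    [[0,0,-130],[0,0,0.015],0.3],
    [[0,0,-163],[0,0,0.015],0.3],
  ],
)

```text
time: 6.48
ee_pos: [0.4192, -0.1642, 0.2014]
tool_rot: [[-0.269, -0.963, 0.0], [-0.963, 0.269, -0.0], [0.0, -0.0, -1.0]]
ft_force: [1.5, -0.3, -1.0]
finger_gap: 0.0433
grasp_force: 31.0
```

play_rows(
  increments=[
    [[-26,-9,-12],[0,0.017,0],0.3],
    [[-53,-18,-24],[0,0.035,0],0.3],
    [[-79,-28,-36],[0,0.052,0],0.3],
    [[-106,-37,-48],[0,0.07,0],0.3],
    [[-132,-47,-60],[0,0.087,0],0.3],
  ],
)

```text
time: 6.9
ee_pos: [0.5002, -0.0483, 0.2599]
tool_rot: [[-0.268, -0.963, -0.023], [-0.959, 0.269, -0.085], [0.088, -0.0, -0.996]]
ft_force: [1.0, -1.0, -0.6]
finger_gap: 0.043
grasp_force: 31.0
```

play_rows(
  increments=[
    [[-20,-11,0],[0,0.105,0],0.3],
    [[-40,-22,0],[0,0.21,0],0.3],
    [[-60,-33,0],[0,0.314,0],0.3],
    [[-80,-44,1],[0,0.419,0],0.3],
    [[-99,-55,1],[0,0.524,0],0.3],
  ],
)

```text
time: 7.32
ee_pos: [0.5801, 0.0322, 0.2501]
tool_rot: [[-0.22, -0.964, -0.151], [-0.786, 0.267, -0.557], [0.577, -0.004, -0.817]]
ft_force: [0.9, -0.5, -0.4]
finger_gap: 0.0432
grasp_force: 31.0
```

play_rows(
  increments=[
    [[-15,-1,0],[0,0,0],0.3],
    [[-35,-3,10],[0,0,0],0.3],
    [[-55,-5,25],[0,0,0],0.3],
    [[-58,-6,40],[0,0,0],0.3],
    [[-58,-6,48],[0,0,0],0.3],
  ],
)

```text
time: 7.73
ee_pos: [0.5893, 0.0484, 0.1743]
tool_rot: [[-0.217, -0.964, -0.155], [-0.789, 0.267, -0.553], [0.574, 0.002, -0.819]]
ft_force: [-0.2, 0.2, -0.9]
finger_gap: 0.0431
grasp_force: 31.0
```

```bash
cat > look.py <<'E'
import sys
from plan import *
np.set_printoptions(precision=4,suppress=True)
o=manip.observe();print({k:np.round(o[k],4) for k in('time','joint_pos','ee_pos','ft_force','wrist_torque','finger_gap','grasp_force')})
tag=sys.argv[1]; g=.0365; tiles=[]
p,R=now(); a=-R[:,2]; O=p-a*g
d=O-F; A=ax(YAW); s=d@A; print('flange s',s,'lateral xyz',d-s*A,'tiltdiff',np.degrees(np.arccos(min(1,a@A))))
for n in('scene','top'):
    c=cam(n); np.savez(f'{tag}_{n}.npz',**{k:c[k] for k in('pixels','z_map','mtx','rvec','tvec')})
    w=clean(c,.03); P=near(w,O[0]+.03*a[0],O[1]+.03*a[1],.09,.05,.35); off=np.array([0,0,0]) if n=='top' else np.array([.0017,.0051,0]); P=P+off
    def f(q,P): D=P-[q[0],q[1],q[2]]; t=D@a; return np.linalg.norm(D-t[:,None]*a,axis=1)-.022
    q=O.copy()
    for k in range(6):
        D=P-q; t=D@a; m=(t>.008)&(t<.03)&(abs(f(q,P))<.006)
        if m.sum()<8: break
        # solve the two lateral offsets
        e1=np.cross([0,0,1],a); e1/=np.linalg.norm(e1); e2=np.cross(a,e1)
        r=least_squares(lambda x:f(O+x[0]*e1+x[1]*e2,P[m]),[0,0],loss='soft_l1',f_scale=.001); q=O+r.x[0]*e1+r.x[1]*e2
    print(n,'held lateral vs TCP axis e1(level),e2(in plane) mm',r.x*1000 if m.sum()>=8 else None,m.sum())
    u,v=proj(c,O-off).ravel().astype(int); u=np.clip(u-40,0,560);v=np.clip(v-45,0,390)
    tiles.append(cv2.resize(c['pixels'][v:v+90,u:u+80],(400,450),interpolation=cv2.INTER_CUBIC))
cv2.imwrite(f'pics/{tag}.png',np.hstack(tiles))
E
python3 look.py pre
```

```text
{'time': np.float64(7.7333), 'joint_pos': array([ 13.4138,  42.3041,  15.2   ,  81.733 , -30.1052, -56.0277]), 'ee_pos': array([0.5893, 0.0484, 0.1743]), 'ft_force': array([-0.1714,  0.1631, -0.9424]), 'wrist_torque': array([ 0.611 , -0.1125,  0.0335]), 'finger_gap': np.float64(0.0431), 'grasp_force': np.float64(31.041)}
flange s 0.08243726820471803 lateral xyz [-0.0011  0.002  -0.0011] tiltdiff 0.0682427032617411
scene held lateral vs TCP axis e1(level),e2(in plane) mm [ 2.485  -2.9665] 153
top held lateral vs TCP axis e1(level),e2(in plane) mm [ 2.0462 -1.9153] 132
```

View pics/pre.png

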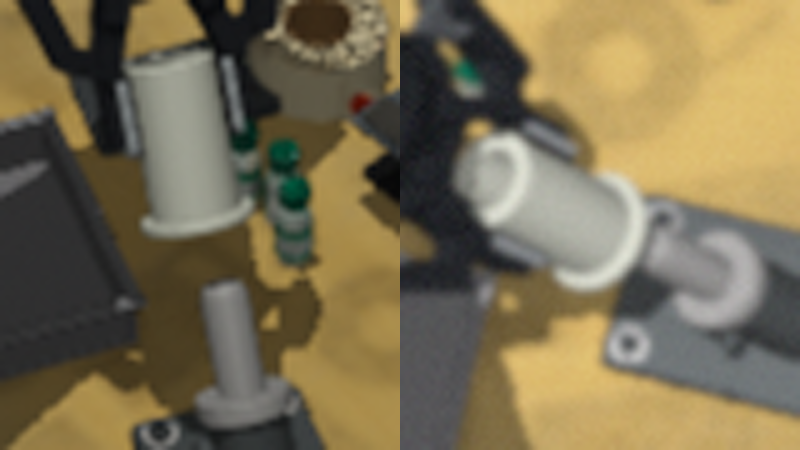

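```bash
cat > rel.py <<'E'
import sys
from pinfit import *
from plan import *
np.set_printoptions(precision=4,suppress=True)
tag=sys.argv[1]; g=.0365
o=manip.observe(); print('t',o['time'],np.round(o['ft_force'],1),o['grasp_force'])
p,R=now(); a=-R[:,2]; O=p-a*g; A=ax(YAW); s=(O-F)@A; e1=np.cross([0,0,1],A); e1/=np.linalg.norm(e1); e2=np.cross(A,e1)
print('TCP',p,'s',s,'TCP-axis lateral e1,e2 mm',1000*(O-F)@e1,1000*(O-F)@e2)
for n in('scene','top'):
    c=cam(n); w=clean(c,.03); np.savez(f'{tag}_{n}.npz',**{k:c[k] for k in('pixels','z_map','mtx','rvec','tvec')})
    b=np.array([0,0,0]) if n=='top' else np.array([-.0017,-.0051,0])
    P=near(w,O[0]+.03*a[0],O[1]+.03*a[1],.09,.05,.35); q=O+b
    def sdf(q):  # body + flange
        D=P-q; t=D@a; r=np.linalg.norm(D-t[:,None]*a,axis=1)
        return np.clip(np.where(t>.008,r-.022,r-.028),-.015,.015)
    for k in range(8):
        D=P-q; t=D@a; m=(t>.001)&(t<.034)&((t<.005)|(t>.008))
        r=least_squares(lambda x:sdf(q+x[0]*e1+x[1]*e2)[m],[0,0],loss='cauchy',f_scale=.001); q=q+r.x[0]*e1+r.x[1]*e2
    c0=load(n+'0.npz'); Fc=pinfit(c0)[0][:3]
    print(n,m.sum(),'held-in-TCP',1000*(q-O-b)@e1,1000*(q-O-b)@e2,' rel to pin(cam)',1000*(q-Fc)@e1,1000*(q-Fc)@e2)
    # colour check: cross-section centres of bright bushing vs pin, perpendicular to projected pin axis
    L=proj(c,[Fc+t*A for t in np.linspace(.0,.16,161)]); im=cv2.cvtColor(c['pixels'],cv2.COLOR_BGR2GRAY).astype(np.float32)
    d=L[-1]-L[0]; d/=np.linalg.norm(d); nn=np.array([-d[1],d[0]]); k=np.arange(-16,16.01,.25)
    nw=np.array([proj(c,[Fc+.05*A+.001*e])[0]-proj(c,[Fc+.05*A])[0] for e in(e1,e2)])@nn
    print('  px per mm e1,e2 across',nw)
    bg=load(n+'0.npz')['pixels']; bg=cv2.cvtColor(bg,cv2.COLOR_BGR2GRAY).astype(np.float32)
    S=np.array([cv2.remap(im,(L[i]+k[:,None]*nn)[:,0].astype(np.float32).reshape(1,-1),(L[i]+k[:,None]*nn)[:,1].astype(np.float32).reshape(1,-1),cv2.INTER_LINEAR)[0] for i in range(161)])
    cv2.imwrite(f'pics/strip_{tag}_{n}.png',cv2.resize(S.astype(np.uint8),(390,600),interpolation=cv2.INTER_LINEAR))
a_=cv2.imread(f'pics/strip_{tag}_scene.png');b_=cv2.imread(f'pics/strip_{tag}_top.png'); 
for q in(a_,b_): cv2.line(q,(195,0),(195,599),(0,0,255),1)
cv2.imwrite(f'pics/strip_{tag}.png',np.hstack([a_,b_]))
E
python3 rel.py r1
```

```text
t 7.8333 [-0.2 -0.2 -0.3] 31.029658298939466
TCP [0.5893 0.0473 0.1763] s 0.08349726749455204 TCP-axis lateral e1,e2 mm 1.322570889714345 0.06063982437881565
scene 191 held-in-TCP 2.214563121112342 -3.0632417257502977  rel to pin(cam) 3.566314050321927 -3.131274783424339
  px per mm e1,e2 across [-0.4061  0.0845]
top 154 held-in-TCP 1.5709243394568968 -3.453393254793503  rel to pin(cam) 2.808064411740258 -3.0560819803992043
  px per mm e1,e2 across [-0.4155  0.1105]
```

View pics/strip_r1.png

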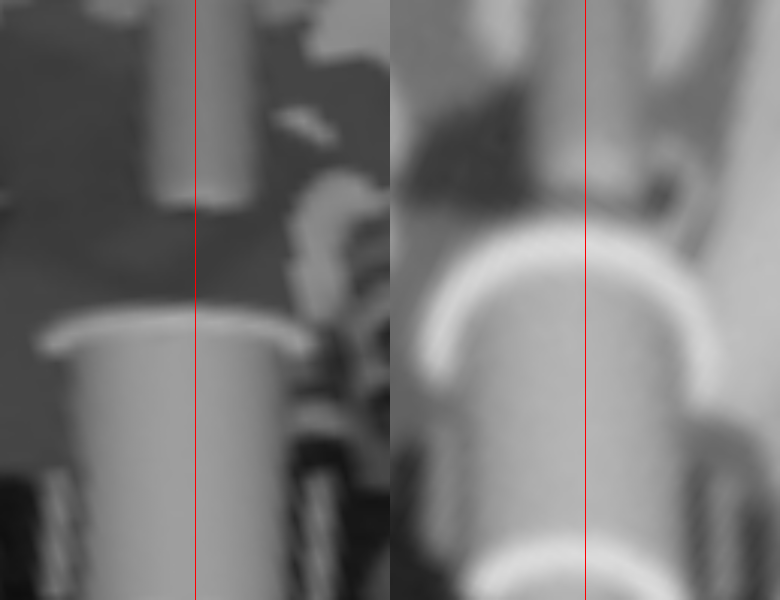

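Both strips show the bushing about 1.8 px to the left of the pin axis: scene 178 against 203, top 571 against 592 in strip pixels. That is about 3.3 mm along e1 (tool y) and about 2-3 mm along e2 (tool x), and it agrees with the depth fits. I correct by x +2.5, y -3.3, then advance gently.

play_rows(
  increments=[
    [[1,-1,4],[0,0,0],0.3],
    [[2,-2,9],[0,0,0],0.3],
    [[2.5,-3.3,14],[0,0,0],0.3],
    [[2.5,-3.3,18],[0,0,0],0.3],
    [[2.5,-3.3,20],[0,0,0],0.3],
  ],
)

```text
time: 8.35
ee_pos: [0.5896, 0.0339, 0.1617]
tool_rot: [[-0.218, -0.964, -0.153], [-0.789, 0.267, -0.553], [0.574, 0.0, -0.819]]
ft_force: [0.5, 0.3, -1.4]
finger_gap: 0.0432
grasp_force: 31.0
```

```bash
python3 rel.py r2
```

```text
t 8.35 [ 0.5  0.3 -1.4] 31.03689758107066
TCP [0.5896 0.0339 0.1617] s 0.06416463688203616 TCP-axis lateral e1,e2 mm -2.674594205219212 2.2015404041006796
scene 168 held-in-TCP 2.7857530861811015 -3.263933645582842  rel to pin(cam) 0.1403389204571242 -1.1910661235350166
  px per mm e1,e2 across [-0.4061  0.0845]
top 152 held-in-TCP 2.4684127073925497 -3.679630216659384  rel to pin(cam) -0.29161231525765313 -1.1414183625432188
  px per mm e1,e2 across [-0.4155  0.1105]
```

play_rows(
  increments=[
    [[0.5,0,2],[0,0,0],0.3],
    [[0.5,0,5],[0,0,0],0.3],
    [[0.5,0,8],[0,0,0],0.3],
    [[0.5,0,11],[0,0,0],0.3],
    [[0.5,0,13],[0,0,0],0.3],
  ],
)

```text
time: 8.87
ee_pos: [0.5876, 0.0267, 0.1514]
tool_rot: [[-0.218, -0.964, -0.153], [-0.789, 0.266, -0.553], [0.574, 0.0, -0.819]]
ft_force: [-0.8, 0.4, -1.6]
finger_gap: 0.0431
grasp_force: 31.0
```

play_rows(
  increments=[
    [[0,0,1],[0,0,0],0.3],
    [[0,0,2],[0,0,0],0.3],
    [[0,0,3],[0,0,0],0.3],
    [[0,0,4],[0,0,0],0.3],
    [[0,0,4],[0,0,0],0.3],
  ],
)

```text
time: 9.28
ee_pos: [0.5871, 0.0246, 0.1484]
tool_rot: [[-0.218, -0.964, -0.153], [-0.789, 0.266, -0.553], [0.574, 0.0, -0.819]]
ft_force: [0.0, -0.1, -0.5]
finger_gap: 0.0431
grasp_force: 31.0
```

play_rows(
  increments=[
    [[0,0,3],[0,0,0],0.3],
    [[0,0,6],[0,0,0],0.3],
    [[0,0,9],[0,0,0],0.3],
    [[0,0,11],[0,0,0],0.3],
    [[0,0,12],[0,0,0],0.3],
  ],
)

```text
time: 9.7
ee_pos: [0.5851, 0.0177, 0.1383]
tool_rot: [[-0.218, -0.964, -0.153], [-0.789, 0.267, -0.553], [0.574, 0.0, -0.819]]
ft_force: [-0.6, -0.8, -1.2]
finger_gap: 0.0433
grasp_force: 31.0
```

```bash
python3 rel.py r3
```

```text
t 9.7 [-0.6 -0.8 -1.2] 31.037079859524965
TCP [0.5851 0.0177 0.1383] s 0.03538643745320826 TCP-axis lateral e1,e2 mm -2.657276508749805 2.512681406542562
scene 189 held-in-TCP 2.55211579242868 -3.4270462126965824  rel to pin(cam) -0.07598067682588769 -1.0430376882068797
  px per mm e1,e2 across [-0.4061  0.0845]
top 153 held-in-TCP 2.1856983718853753 -3.647576125065649  rel to pin(cam) -0.5570089542954162 -0.7982232685076115
  px per mm e1,e2 across [-0.4155  0.1105]
```

play_rows(
  increments=[
    [[0,0,1.5],[0,0,0],0.3],
    [[0,0,3],[0,0,0],0.3],
    [[0,0,4.5],[0,0,0],0.3],
    [[0,0,6],[0,0,0],0.3],
    [[0,0,6],[0,0,0],0.3],
  ],
)

```text
time: 10.22
ee_pos: [0.5842, 0.0145, 0.1335]
tool_rot: [[-0.218, -0.964, -0.153], [-0.789, 0.266, -0.553], [0.574, 0.0, -0.819]]
ft_force: [-0.6, -0.2, -0.7]
finger_gap: 0.0433
grasp_force: 31.0
```

play_rows(
  increments=[
    [[0,0,1],[0,0,0],0.3],
    [[0,0,2],[0,0,0],0.3],
    [[0,0,3],[0,0,0],0.3],
    [[0,0,3],[0,0,0],0.3],
  ],
)

```text
time: 10.55
ee_pos: [0.5838, 0.0129, 0.1312]
tool_rot: [[-0.218, -0.964, -0.153], [-0.789, 0.266, -0.553], [0.574, 0.0, -0.819]]
ft_force: [-0.2, 0.1, -0.8]
finger_gap: 0.0434
grasp_force: 31.0
```

play_rows(
  increments=[
    [[0,0,0.5],[0,0,0],0.3],
    [[0,0,1],[0,0,0],0.3],
    [[0,0,1.5],[0,0,0],0.3],
    [[0,0,1.5],[0,0,0],0.3],
  ],
)

```text
time: 10.88
ee_pos: [0.5836, 0.0122, 0.13]
tool_rot: [[-0.218, -0.964, -0.153], [-0.789, 0.266, -0.553], [0.574, 0.0, -0.819]]
ft_force: [-0.2, 0.4, -1.5]
finger_gap: 0.0436
grasp_force: 31.0
```

play_rows(
  increments=[
    [[0,0,1],[0,0,0],0.3],
    [[0,0,2],[0,0,0],0.3],
    [[0,0,2],[0,0,0],0.3],
  ],
)

```text
time: 11.13
ee_pos: [0.5833, 0.011, 0.1283]
tool_rot: [[-0.218, -0.964, -0.153], [-0.789, 0.266, -0.553], [0.574, 0.0, -0.819]]
ft_force: [-0.0, 0.2, -0.3]
finger_gap: 0.0436
grasp_force: 31.0
```

play_rows(
  increments=[
    [[0,0,1],[0,0,0],0.3],
    [[0,0,2],[0,0,0],0.3],
    [[0,0,2],[0,0,0],0.3],
  ],
)

```text
time: 11.38
ee_pos: [0.583, 0.0099, 0.1267]
tool_rot: [[-0.218, -0.964, -0.153], [-0.789, 0.266, -0.553], [0.574, 0.0, -0.819]]
ft_force: [0.3, 1.4, -0.9]
finger_gap: 0.0431
grasp_force: 31.0
```

play_rows(
  increments=[
    [[0,0,3],[0,0,0],0.3],
    [[0,0,6],[0,0,0],0.3],
    [[0,0,9],[0,0,0],0.3],
    [[0,0,12],[0,0,0],0.3],
    [[0,0,12],[0,0,0],0.3],
  ],
)

```text
time: 11.8
ee_pos: [0.5808, 0.0029, 0.1164]
tool_rot: [[-0.218, -0.964, -0.154], [-0.789, 0.267, -0.553], [0.574, 0.001, -0.819]]
ft_force: [-0.8, 0.2, -1.0]
finger_gap: 0.0431
grasp_force: 31.0
```

```bash
python3 rel.py r4
```

```text
t 11.8 [-0.8  0.2 -1. ] 31.036205515265465
TCP [0.5808 0.0029 0.1164] s 0.00855972400552774 TCP-axis lateral e1,e2 mm -2.492998553238492 2.5679275779468043
scene 185 held-in-TCP 2.427853320572068 -3.6219693713517294  rel to pin(cam) -0.03596519317118726 -1.182714675457782
  px per mm e1,e2 across [-0.4061  0.0845]
top 134 held-in-TCP 2.3267255891529803 -3.822204055797093  rel to pin(cam) -0.251703781516499 -0.9176050278348106
  px per mm e1,e2 across [-0.4155  0.1105]
```

play_rows(
  increments=[
    [[0,0,1.5],[0,0,0],0.3],
    [[0,0,3],[0,0,0],0.3],
    [[0,0,4.5],[0,0,0],0.3],
    [[0,0,5.5],[0,0,0],0.3],
    [[0,0,5.5],[0,0,0],0.3],
  ],
)

```text
time: 12.32
ee_pos: [0.5803, 0.0002, 0.1123]
tool_rot: [[-0.218, -0.964, -0.153], [-0.789, 0.266, -0.553], [0.574, 0.0, -0.819]]
ft_force: [0.1, -0.4, -0.8]
finger_gap: 0.0433
grasp_force: 31.0
```

play_rows(
  increments=[
    [[0,0,0.7],[0,0,0],0.3],
    [[0,0,1.5],[0,0,0],0.3],
    [[0,0,1.5],[0,0,0],0.3],
  ],
)

```text
time: 12.57
ee_pos: [0.5801, -0.0006, 0.1112]
tool_rot: [[-0.218, -0.964, -0.153], [-0.789, 0.266, -0.553], [0.574, 0.0, -0.819]]
ft_force: [-0.2, -0.2, -1.5]
finger_gap: 0.0431
grasp_force: 31.0
```

play_rows(
  increments=[
    [[0,0,0.7],[0,0,0],0.3],
    [[0,0,1.5],[0,0,0],0.3],
    [[0,0,1.5],[0,0,0],0.3],
  ],
)

```text
time: 12.82
ee_pos: [0.5799, -0.0014, 0.1099]
tool_rot: [[-0.218, -0.964, -0.153], [-0.789, 0.266, -0.553], [0.574, 0.0, -0.819]]
ft_force: [0.2, -0.2, -1.5]
finger_gap: 0.0431
grasp_force: 31.0
```

play_rows(
  increments=[
    [[0,0,0.5],[0,0,0],0.3],
    [[0,0,1],[0,0,0],0.3],
    [[0,0,1],[0,0,0],0.3],
  ],
)

```text
time: 13.07
ee_pos: [0.5797, -0.002, 0.1091]
tool_rot: [[-0.218, -0.964, -0.153], [-0.789, 0.266, -0.553], [0.574, 0.0, -0.819]]
ft_force: [0.8, 0.3, -1.0]
finger_gap: 0.0435
grasp_force: 31.0
```

play_rows(
  increments=[
    [[0,0,0.7],[0,0,0],0.3],
    [[0,0,1.3],[0,0,0],0.3],
    [[0,0,1.3],[0,0,0],0.3],
  ],
)

```text
time: 13.32
ee_pos: [0.5795, -0.0027, 0.108]
tool_rot: [[-0.218, -0.964, -0.153], [-0.789, 0.266, -0.553], [0.574, 0.0, -0.819]]
ft_force: [0.4, -0.2, -1.0]
finger_gap: 0.0432
grasp_force: 31.0
```

play_rows(
  increments=[
    [[0,0,0.7],[0,0,0],0.3],
    [[0,0,1.3],[0,0,0],0.3],
    [[0,0,1.3],[0,0,0],0.3],
  ],
)

```text
time: 13.57
ee_pos: [0.5796, -0.0031, 0.1075]
tool_rot: [[-0.218, -0.964, -0.152], [-0.79, 0.266, -0.553], [0.573, -0.0, -0.819]]
ft_force: [0.2, 2.9, 3.2]
finger_gap: 0.043
grasp_force: 31.4
```

```bash
python3 rel.py r5; python3 -c "
import cv2,numpy as np
t=[]
for n,(u,v) in (('scene',(270,180)),('top',(260,205))):
    a=np.load(f'r5_{n}.npz')['pixels']; t.append(cv2.resize(a[v:v+100,u:u+80],(400,500),interpolation=cv2.INTER_CUBIC))
cv2.imwrite('pics/r5.png',np.hstack(t))"
```

```text
t 13.5667 [0.2 2.9 3.2] 31.3579841516912
TCP [ 0.5796 -0.0031  0.1075] s -0.002232381881822355 TCP-axis lateral e1,e2 mm -3.0115122495579385 2.4190385827214484
scene 193 held-in-TCP 2.5168982575417487 -3.6051135816685353  rel to pin(cam) -0.46543395252095265 -1.3147478809999436
  px per mm e1,e2 across [-0.4061  0.0845]
top 144 held-in-TCP 2.4521242296173456 -3.498430020853059  rel to pin(cam) -0.6448188373715805 -0.7427199881161323
  px per mm e1,e2 across [-0.4155  0.1105]
```

View pics/r5.png

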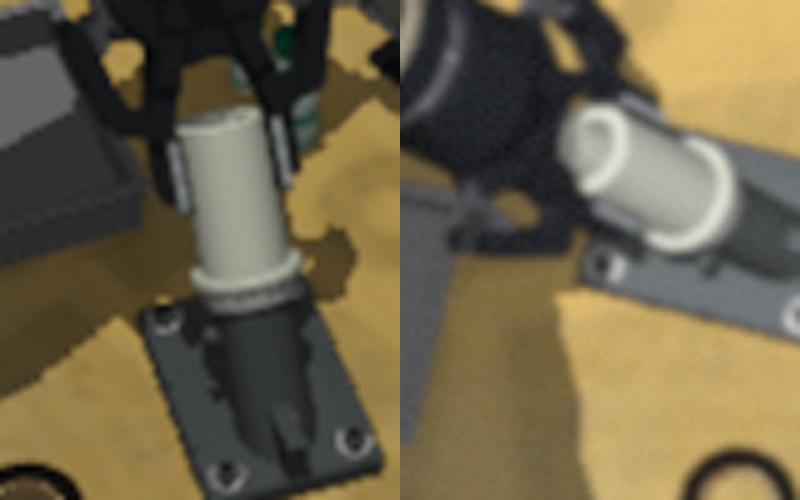

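Bushing A is fully home: its flange sits against the shoulder at about (250,285) in the left crop, contact force is about 4 N, and travel ended at s≈-2 mm. It goes in the tray, so I check the tray and tin centres and plan the move.

```bash
python3 - <<'E'
from plan import *
np.set_printoptions(precision=4,suppress=True)
for n in('scene','top'):
    c=load(n+'0.npz'); w=cloud(c); b=np.array([0,0]) if n=='top' else np.array([.0017,.0051])
    for nm,(x,y) in dict(tray=(.539,.18),tin=(.429,.371)).items():
        p=near(w,x,y,.11,-.03,.06); q=p[(p[:,2]>.022)&(p[:,2]<.04)]
        g=near(w,x,y,.035,-.02,.03); print(n,nm,'floor z',np.median(g[:,2]),'rim z max',np.percentile(p[:,2],99))
        r=cv2.minAreaRect((q[:,:2]+b).astype(np.float32)*1000) if nm=='tray' else cv2.minEnclosingCircle((q[:,:2]+b).astype(np.float32)*1000); print(r)
    im=cv2.cvtColor(c['pixels'],cv2.COLOR_BGR2GRAY)
p,R=now(); a=ax(YAW)
Z=lambda x,y,z,l:(np.array([x,y,z]),Rt(l))
plan(p,R,[(p-.08*R[:,2],R),Z(.57,.13,.24,20),Z(.546,.209,.20,0),Z(.546,.209,.06,0)])
E
```

```text
scene tray floor z 0.0037997767216621414 rim z max 0.03657470907837469
((538.5929565429688, 180.13525390625), (162.17294311523438, 128.7026824951172), 76.8846435546875)
scene tin floor z 0.0038602405000007093 rim z max 0.037697250255233065
((430.012451171875, 370.4775085449219), 64.60020446777344)
top tray floor z 0.0033676688394478032 rim z max 0.036785894194564114
((539.0777587890625, 180.69497680664062), (160.14332580566406, 129.14276123046875), 77.06151580810547)
top tin floor z 0.003886714604334106 rim z max 0.038152474486671535
((430.3296813964844, 370.98980712890625), 61.95552062988281)
shift [ -0.  -0. -80.] turn [0. 0. 0.] deg 0.0 mm 80.0
shift [ -27.    44.6 -100.7] turn [-0.002 -0.262  0.002] deg 15.0 mm 113.4
shift [-79.1  44.4  13.8] turn [-0.    -0.349  0.   ] deg 20.0 mm 91.7
shift [  0.   0. 140.] turn [0. 0. 0.] deg 0.0 mm 140.0
```

play_rows(
  increments=[
    [[0,0,-10],[0,0,0],0.3],
    [[0,0,-28],[0,0,0],0.3],
    [[0,0,-48],[0,0,0],0.3],
    [[0,0,-66],[0,0,0],0.3],
    [[0,0,-80],[0,0,0],0.3],
  ],
)

```text
time: 14.08
ee_pos: [0.5919, 0.0414, 0.1735]
tool_rot: [[-0.218, -0.964, -0.152], [-0.789, 0.266, -0.553], [0.574, -0.001, -0.819]]
ft_force: [0.5, 0.1, -0.6]
finger_gap: 0.0437
grasp_force: 31.0
```

play_rows(
  increments=[
    [[0,5,-20],[0,-0.05,0],0.3],
    [[-6,15,-40],[0,-0.1,0],0.3],
    [[-13,25,-60],[0,-0.15,0],0.3],
    [[-20,35,-80],[0,-0.2,0],0.3],
    [[-27,45,-101],[0,-0.262,0],0.3],
  ],
)

```text
time: 14.5
ee_pos: [0.5692, 0.1309, 0.24]
tool_rot: [[-0.25, -0.964, -0.091], [-0.906, 0.266, -0.328], [0.34, 0.001, -0.94]]
ft_force: [-0.1, 1.1, -0.2]
finger_gap: 0.0434
grasp_force: 31.0
```

play_rows(
  increments=[
    [[-16,9,3],[0,-0.07,0],0.3],
    [[-32,18,6],[0,-0.14,0],0.3],
    [[-48,27,9],[0,-0.21,0],0.3],
    [[-64,36,12],[0,-0.28,0],0.3],
    [[-79,44,14],[0,-0.349,0],0.3],
  ],
)

```text
time: 14.92
ee_pos: [0.5452, 0.2093, 0.1993]
tool_rot: [[-0.266, -0.964, 0.001], [-0.964, 0.266, 0.003], [-0.003, -0.0, -1.0]]
ft_force: [0.6, 0.6, -1.3]
finger_gap: 0.0429
grasp_force: 31.0
```

play_rows(
  increments=[
    [[0,0,25],[0,0,0],0.3],
    [[0,0,55],[0,0,0],0.3],
    [[0,0,90],[0,0,0],0.3],
    [[0,0,120],[0,0,0],0.3],
    [[0,0,138],[0,0,0],0.3],
  ],
)

```text
time: 15.33
ee_pos: [0.5436, 0.2079, 0.0583]
tool_rot: [[-0.267, -0.964, -0.004], [-0.964, 0.267, -0.001], [0.002, 0.003, -1.0]]
ft_force: [-0.9, -1.0, -0.6]
finger_gap: 0.0433
grasp_force: 31.0
```

```bash
python3 - <<'E'
from plan import *
p,R=now(); print(p,R); plan(p,R,[(np.array([.546,.209,.042]),Rt(0))])
o=manip.observe();print(o['ft_force'],o['joint_pos'])
E
```

```text
[0.54363841 0.20787103 0.05834405] [[-0.26660454 -0.96379874 -0.00374319]
 [-0.96380308  0.26661129 -0.00143046]
 [ 0.00237665  0.00322633 -0.99999197]]
shift [-1.8 -2.  16.3] turn [ 0.003 -0.002  0.002] deg 0.3 mm 16.6
[-0.88651031 -1.01178671 -0.557595  ] [ 1.37461013e+01  3.13461991e+01 -1.38826976e+01  4.49989054e+01
 -2.86496054e-02 -6.07912608e+01]
```

play_rows(
  increments=[
    [[0,0,6],[0,0,0],0.3],
    [[0,0,12],[0,0,0],0.3],
    [[0,0,16],[0,0,0],0.3],
    [[0,0,18],[0,0,0],0.3],
    [[0,0,18],[0,0,0],0.3],
  ],
)

```text
time: 15.75
ee_pos: [0.5462, 0.2088, 0.0443]
tool_rot: [[-0.266, -0.964, 0.001], [-0.964, 0.266, 0.0], [-0.001, -0.001, -1.0]]
ft_force: [0.6, 0.2, -1.0]
finger_gap: 0.0433
grasp_force: 31.0
```

play_rows(
  increments=[
    [[0,0,1],[0,0,0],0.3],
    [[0,0,1],[0,0,0],0.3],
  ],
)

```text
time: 15.92
ee_pos: [0.5462, 0.2088, 0.0434]
tool_rot: [[-0.266, -0.964, 0.001], [-0.964, 0.266, 0.0], [-0.001, -0.001, -1.0]]
ft_force: [0.1, 0.2, -0.2]
finger_gap: 0.0433
grasp_force: 31.0
```

play_rows(
  increments=[
    [[0,0,1],[0,0,0],0.3],
    [[0,0,2],[0,0,0],0.3],
    [[0,0,2],[0,0,0],0.3],
  ],
)

```text
time: 16.17
ee_pos: [0.5457, 0.2087, 0.0407]
tool_rot: [[-0.266, -0.964, 0.0], [-0.964, 0.266, 0.0], [-0.0, -0.0, -1.0]]
ft_force: [0.1, -1.1, -1.1]
finger_gap: 0.0429
grasp_force: 31.1
```

play_rows(
  increments=[
    [[0,0,0.7],[0,0,0],0.3],
    [[0,0,1],[0,0,0],0.3],
    [[0,0,1],[0,0,0],0.3],
  ],
)

```text
time: 16.42
ee_pos: [0.5457, 0.2087, 0.0406]
tool_rot: [[-0.266, -0.964, 0.0], [-0.964, 0.266, 0.0], [-0.0, -0.0, -1.0]]
ft_force: [-3.3, -2.2, 9.9]
finger_gap: 0.0432
grasp_force: 31.9
```

play_rows(
  increments=[
    [[0,0,-0.5],[0,0,0],0.4],
    [[0,0,-0.5],[0,0,0],0.5],
    [[0,0,-0.5],[0,0,0],0.65],
    [[0,0,-0.5],[0,0,0],0.75],
    [[0,0,-0.5],[0,0,0],0.75],
  ],
)

```text
time: 16.83
ee_pos: [0.5457, 0.2087, 0.04]
tool_rot: [[-0.266, -0.964, -0.0], [-0.964, 0.266, 0.0], [0.0, 0.0, -1.0]]
ft_force: [-0.3, -0.5, -0.3]
finger_gap: 0.0639
grasp_force: 0.0
```

play_rows(
  increments=[
    [[0,0,-12],[0,0,0],0.75],
    [[0,0,-45],[0,0,0],0.75],
    [[0,0,-85],[0,0,0],0.75],
    [[0,0,-125],[0,0,0],0.75],
    [[0,0,-165],[0,0,0],0.75],
  ],
)

```text
time: 17.25
ee_pos: [0.5452, 0.2086, 0.2068]
tool_rot: [[-0.266, -0.964, -0.001], [-0.964, 0.266, -0.0], [0.0, 0.0, -1.0]]
ft_force: [1.5, 0.2, -1.2]
finger_gap: 0.0641
grasp_force: 0.0
```

```bash
python3 - <<'E'
from plan import *
np.set_printoptions(precision=4,suppress=True)
p,R=now(); print(p)
c=load('top0.npz'); w=cloud(c); q=near(w,.467,-.334,.3,.1,.5)
d=np.hypot(q[:,0]-.467,q[:,1]+.334); print('nearest tall',d.min(),q[d.argmin()])
q=near(w,.467,-.334,.3,.2,.5); print('xmin high',np.percentile(q,1,axis=0),np.percentile(q,99,axis=0))
c=cam('top'); w=clean(c,.03)
t=near(w,.546,.209,.06,.07,.1); print('A in tray top',t.mean(0),len(t), cyl(near(w,.546,.209,.06,.01,.1),.546,.209,.022,.012,.08))
Rz=lambda k:Rt(0)@Ro.from_rotvec([0,0,np.radians(k)]).as_matrix()
plan(p,R,[(np.array([.52,.07,.22]),Rz(30)),(np.array([.50,-.07,.22]),Rz(60)),(np.array([.48,-.21,.19]),Rz(90)),(np.array([.467,-.334,.15]),Rz(90))])
E
```

```text
[0.5452 0.2086 0.2068]
nearest tall 0.1371975448005611 [ 0.6031 -0.3513  0.1988]
xmin high [ 0.6097 -0.4979  0.2025] [ 0.7554 -0.2057  0.322 ]
A in tray top [0.5427 0.2109 0.0813] 112 (array([0.5482, 0.2035]), 69, np.float64(0.0022294242233476557))
shift [140.3 -12.6 -13.2] turn [ 0.    -0.     0.526] deg 30.2 mm 141.5
shift [112.2 -86.    0. ] turn [0.    0.    0.524] deg 30.0 mm 141.4
shift [  54.2 -130.6   30. ] turn [0.    0.    0.524] deg 30.0 mm 144.6
shift [ -20.8 -122.9   40. ] turn [0. 0. 0.] deg 0.0 mm 130.9
```

play_rows(
  increments=[
    [[28,-2,-3],[0,0,0.105],1],
    [[56,-5,-6],[0,0,0.21],1],
    [[84,-8,-9],[0,0,0.315],1],
    [[112,-10,-11],[0,0,0.42],1],
    [[140,-13,-13],[0,0,0.526],1],
  ],
)

```text
time: 17.72
ee_pos: [0.5204, 0.0692, 0.2182]
tool_rot: [[-0.718, -0.696, 0.0], [-0.696, 0.718, 0.0], [-0.0, -0.0, -1.0]]
ft_force: [1.0, 0.1, 0.9]
finger_gap: 0.0855
grasp_force: 0.0
```

play_rows(
  increments=[
    [[22,-17,0],[0,0,0.105],1],
    [[45,-34,0],[0,0,0.21],1],
    [[67,-52,0],[0,0,0.315],1],
    [[90,-69,0],[0,0,0.42],1],
    [[112,-86,0],[0,0,0.524],1],
  ],
)

```text
time: 18.13
ee_pos: [0.5006, -0.0709, 0.2181]
tool_rot: [[-0.97, -0.244, -0.0], [-0.244, 0.97, -0.0], [0.0, -0.0, -1.0]]
ft_force: [0.2, 0.7, 0.3]
finger_gap: 0.0852
grasp_force: 0.0
```

play_rows(
  increments=[
    [[11,-26,6],[0,0,0.105],1],
    [[22,-52,12],[0,0,0.21],1],
    [[33,-78,18],[0,0,0.315],1],
    [[43,-104,24],[0,0,0.42],1],
    [[54,-131,30],[0,0,0.524],1],
  ],
)

```text
time: 18.55
ee_pos: [0.481, -0.2111, 0.1878]
tool_rot: [[-0.962, 0.274, 0.0], [0.274, 0.962, 0.0], [-0.0, 0.0, -1.0]]
ft_force: [1.2, -0.7, -0.3]
finger_gap: 0.0852
grasp_force: 0.0
```

play_rows(
  increments=[
    [[-4,-28,9],[0,0,0],1],
    [[-8,-55,18],[0,0,0],1],
    [[-13,-83,27],[0,0,0],1],
    [[-18,-107,35],[0,0,0],1],
    [[-21,-123,40],[0,0,0],1],
  ],
)

```text
time: 18.97
ee_pos: [0.4678, -0.336, 0.1471]
tool_rot: [[-0.963, 0.271, -0.001], [0.271, 0.963, 0.0], [0.001, -0.0, -1.0]]
ft_force: [0.3, -0.1, -0.1]
finger_gap: 0.0856
grasp_force: 0.0
```

```bash
python3 - <<'E'
from plan import *
p,R=now(); print(p,manip.observe()['joint_pos'])
Rz=lambda k:Rt(0)@Ro.from_rotvec([0,0,np.radians(k)]).as_matrix()
plan(p,R,[(np.array([.467,-.3337,.0365]),Rz(90)),(np.array([.467,-.3337,.0365]),Rz(0))])
E
```

```text
[ 0.46780025 -0.33603296  0.14708216] [-4.29515813e+01  2.54780755e+01 -8.79309924e+00  5.57558855e+01
 -1.81716899e-02 -2.72391224e+01]
shift [  1.3   2.  110.6] turn [-0.    -0.001 -0.002] deg 0.1 mm 110.6
shift [0. 0. 0.] turn [ 0.     0.    -1.571] deg 90.0 mm 0.0
```

play_rows(
  increments=[
    [[1,1,25],[0,0,0],1],
    [[1,2,50],[0,0,0],1],
    [[1,2,75],[0,0,0],1],
    [[1,2,97],[0,0,0],1],
    [[1,2,112],[0,0,0],1],
  ],
)

```text
time: 19.38
ee_pos: [0.4673, -0.3307, 0.034]
tool_rot: [[-0.963, 0.269, -0.002], [0.269, 0.963, 0.002], [0.002, 0.001, -1.0]]
ft_force: [-0.7, 0.2, 0.4]
finger_gap: 0.0853
grasp_force: 0.0
```

play_rows(
  increments=[
    [[0,0,0],[0,0,0],0.6],
    [[0,0,0],[0,0,0],0.4],
    [[0,0,0],[0,0,0],0.3],
    [[0,0,0],[0,0,0],0.3],
    [[0,0,0],[0,0,0],0.3],
  ],
  newtons=20,
)

```text
time: 19.8
ee_pos: [0.4689, -0.3325, 0.0377]
tool_rot: [[-0.963, 0.269, 0.002], [0.269, 0.963, -0.002], [-0.002, -0.001, -1.0]]
ft_force: [-0.5, -0.7, 5.1]
finger_gap: 0.0435
grasp_force: 20.5
```

play_rows(
  increments=[
    [[0,0,0],[0,0,0],0.8],
    [[0,0,0],[0,0,0],0.8],
    [[0,0,0],[0,0,-0.12],0.8],
    [[0,0,0],[0,0,-0.24],0.8],
    [[0,0,0],[0,0,-0.36],0.8],
  ],
)

```text
time: 20.22
ee_pos: [0.468, -0.3316, 0.0363]
tool_rot: [[-0.996, -0.093, 0.0], [-0.093, 0.996, 0.0], [-0.0, 0.0, -1.0]]
ft_force: [-0.4, -0.4, 0.0]
finger_gap: 0.0684
grasp_force: 0.0
```

play_rows(
  increments=[
    [[0,0,0],[0,0,-0.12],0.8],
    [[0,0,0],[0,0,-0.24],0.8],
    [[0,0,0],[0,0,-0.36],0.8],
    [[0,0,0],[0,0,-0.48],0.8],
    [[0,0,0],[0,0,-0.6],0.8],
  ],
)

```text
time: 20.63
ee_pos: [0.468, -0.3316, 0.0362]
tool_rot: [[-0.769, -0.639, 0.0], [-0.639, 0.769, 0.0], [-0.0, 0.0, -1.0]]
ft_force: [0.8, 0.3, 0.5]
finger_gap: 0.0681
grasp_force: 0.0
```

play_rows(
  increments=[
    [[0,0,0],[0,0,-0.12],0.8],
    [[0,0,0],[0,0,-0.24],0.8],
    [[0,0,0],[0,0,-0.36],0.8],
    [[0,0,0],[0,0,-0.48],0.8],
    [[0,0,0],[0,0,-0.61],0.8],
  ],
)

```text
time: 21.05
ee_pos: [0.468, -0.3316, 0.0363]
tool_rot: [[-0.269, -0.963, 0.0], [-0.963, 0.269, 0.0], [-0.0, 0.0, -1.0]]
ft_force: [-0.2, 0.2, -1.0]
finger_gap: 0.0685
grasp_force: 0.0
```

play_rows(
  increments=[
    [[0,0,0],[0,0,0],0.6],
    [[0,0,0],[0,0,0],0.4],
    [[0,0,0],[0,0,0],0.3],
    [[0,0,0],[0,0,0],0.3],
    [[0,0,0],[0,0,0],0.3],
  ],
  newtons=30,
)

```text
time: 21.47
ee_pos: [0.4682, -0.3318, 0.0365]
tool_rot: [[-0.277, -0.961, 0.0], [-0.961, 0.277, -0.0], [0.0, -0.0, -1.0]]
ft_force: [-0.8, 0.9, 5.5]
finger_gap: 0.0435
grasp_force: 30.5
```

```bash
python3 - <<'E'
from plan import *
p,R=now(); a=ax(YAW)
O=np.array([.5929,.0466,.1818]) # placeholder
x=Rt(35); e1=x[:,1]; e2=x[:,0]
T=F+a*(.064+.0365)+e1*-.0027+e2*.0027   # free-sliding lateral found with A
print(p,T)
plan(p,R,[(np.array([p[0],p[1],.20]),Rt(0)),(np.array([.48,-.20,.26]),Rt(0)),(np.array([.515,-.06,.27]),Rt(8)),(T+a*.05,Rt(35)),(T,Rt(35))])
E
```

```text
[ 0.46816739 -0.33180129  0.03647179] [0.5895075  0.03336464 0.16187344]
shift [ 0.000e+00 -1.000e-01 -1.635e+02] turn [-0.    -0.    -0.008] deg 0.5 mm 163.5
shift [-130.1   24.   -60. ] turn [0. 0. 0.] deg 0.0 mm 145.3
shift [-144.3    3.9  -10. ] turn [-0.    0.14  0.  ] deg 8.0 mm 144.7
shift [-146.6  -46.7   47.2] turn [ 0.     0.471 -0.   ] deg 27.0 mm 161.0
shift [-0. -0. 50.] turn [0. 0. 0.] deg 0.0 mm 50.0
```

play_rows(
  increments=[
    [[0,0,-20],[0,0,0],0.3],
    [[0,0,-55],[0,0,0],0.3],
    [[0,0,-93],[0,0,-0.008],0.3],
    [[0,0,-130],[0,0,-0.008],0.3],
    [[0,0,-163],[0,0,-0.008],0.3],
  ],
)

```text
time: 21.88
ee_pos: [0.4678, -0.3316, 0.2012]
tool_rot: [[-0.269, -0.963, 0.0], [-0.963, 0.269, -0.0], [0.0, -0.0, -1.0]]
ft_force: [1.2, -1.1, -1.2]
finger_gap: 0.0437
grasp_force: 31.0
```

play_rows(
  increments=[
    [[-26,5,-12],[0,0,0],0.3],
    [[-52,10,-24],[0,0,0],0.3],
    [[-78,14,-36],[0,0,0],0.3],
    [[-104,19,-48],[0,0,0],0.3],
    [[-130,24,-60],[0,0,0],0.3],
  ],
)

```text
time: 22.3
ee_pos: [0.4793, -0.1988, 0.2595]
tool_rot: [[-0.269, -0.963, -0.001], [-0.963, 0.269, 0.0], [-0.0, 0.001, -1.0]]
ft_force: [1.0, 0.6, -0.8]
finger_gap: 0.0435
grasp_force: 31.0
```

play_rows(
  increments=[
    [[-29,1,-2],[0,0.028,0],0.3],
    [[-58,2,-4],[0,0.056,0],0.3],
    [[-87,2,-6],[0,0.084,0],0.3],
    [[-116,3,-8],[0,0.112,0],0.3],
    [[-144,4,-10],[0,0.14,0],0.3],
  ],
)

```text
time: 22.72
ee_pos: [0.5142, -0.0588, 0.2692]
tool_rot: [[-0.266, -0.963, -0.037], [-0.954, 0.269, -0.136], [0.141, -0.001, -0.99]]
ft_force: [0.3, -0.5, -0.5]
finger_gap: 0.0435
grasp_force: 31.0
```

play_rows(
  increments=[
    [[-29,-9,9],[0,0.094,0],0.3],
    [[-58,-18,18],[0,0.188,0],0.3],
    [[-88,-28,28],[0,0.282,0],0.3],
    [[-117,-37,37],[0,0.376,0],0.3],
    [[-147,-47,47],[0,0.471,0],0.3],
  ],
)

```text
time: 23.13
ee_pos: [0.5976, 0.0628, 0.2023]
tool_rot: [[-0.22, -0.964, -0.151], [-0.787, 0.267, -0.557], [0.577, -0.004, -0.817]]
ft_force: [1.8, -0.6, -0.2]
finger_gap: 0.0433
grasp_force: 31.0
```

play_rows(
  increments=[
    [[0,0,5],[0,0,0],0.3],
    [[0,0,12],[0,0,0],0.3],
    [[0,0,20],[0,0,0],0.3],
    [[0,0,25],[0,0,0],0.3],
    [[0,0,25],[0,0,0],0.3],
  ],
)

```text
time: 23.55
ee_pos: [0.5924, 0.0453, 0.1838]
tool_rot: [[-0.223, -0.963, -0.152], [-0.789, 0.27, -0.552], [0.572, -0.003, -0.82]]
ft_force: [-0.7, 0.0, -0.7]
finger_gap: 0.0434
grasp_force: 31.0
```

```bash
python3 rel.py q1; python3 - <<'E'
from plan import *
p,R=now(); a=ax(YAW); x=Rt(35)
T=F+a*(.064+.0365)+x[:,1]*-.0027+x[:,0]*.0027; plan(p,R,[(T,x)])
E
```

```text
t 23.55 [-0.7  0.  -0.7] 31.015076525509357
TCP [0.5924 0.0453 0.1838] s 0.08905331464300242 TCP-axis lateral e1,e2 mm -2.3399381449912977 5.169307604822845
scene 191 held-in-TCP 2.768765459165171 -3.1111772083757487  rel to pin(cam) 0.4580073536691135 1.9294575143942292
  px per mm e1,e2 across [-0.4061  0.0845]
top 167 held-in-TCP 2.035692465835945 -2.8458069704732942  rel to pin(cam) -0.3896764965863386 2.6601720843650245
  px per mm e1,e2 across [-0.4155  0.1105]
shift [-2.3  0.  26.2] turn [-0.003  0.002 -0.003] deg 0.3 mm 26.3
```

play_rows(
  increments=[
    [[-1,0,5],[0,0,0],0.3],
    [[-2,0,11],[0,0,0],0.3],
    [[-2.4,0,18],[0,0,0],0.3],
    [[-2.4,0,25],[0,0,0],0.3],
    [[-2.4,0,25],[0,0,0],0.3],
  ],
)

```text
time: 24.07
ee_pos: [0.5886, 0.0345, 0.1585]
tool_rot: [[-0.218, -0.963, -0.155], [-0.789, 0.268, -0.553], [0.574, 0.002, -0.819]]
ft_force: [0.0, 0.5, -0.5]
finger_gap: 0.0435
grasp_force: 31.0
```

```bash
python3 rel.py q2
```

```text
t 24.0667 [ 0.   0.5 -0.5] 31.008704490959644
TCP [0.5886 0.0345 0.1585] s 0.06168661785978439 TCP-axis lateral e1,e2 mm -1.5227625847484132 0.0829018514517889
scene 186 held-in-TCP 2.3108430624188516 -2.840383541451153  rel to pin(cam) 0.8172605171656742 -2.8861545720522246
  px per mm e1,e2 across [-0.4061  0.0845]
top 168 held-in-TCP 2.2784484723349276 -3.143988906328293  rel to pin(cam) 0.670255070155527 -2.724415604861026
  px per mm e1,e2 across [-0.4155  0.1105]
```

play_rows(
  increments=[
    [[0,0,0],[0,0,0],0.3],
    [[0,0,0],[0,0,0],0.3],
    [[0,0,0],[0,0,0],0.3],
    [[0,0,0],[0,0,0],0.3],
  ],
)

```text
time: 24.5
ee_pos: [0.5897, 0.0356, 0.1599]
tool_rot: [[-0.219, -0.964, -0.153], [-0.789, 0.267, -0.553], [0.574, -0.0, -0.819]]
ft_force: [0.4, 0.5, -0.7]
finger_gap: 0.0432
grasp_force: 31.0
```

```bash
python3 rel.py q3
```

```text
t 24.5 [ 0.4  0.5 -0.7] 31.008804123848677
TCP [0.5897 0.0356 0.1599] s 0.06364568438134759 TCP-axis lateral e1,e2 mm -2.369603440810113 -0.22635891981703424
scene 190 held-in-TCP 2.5324983360039615 -3.2593015571396022  rel to pin(cam) 0.1920749346890887 -3.6143333590094975
  px per mm e1,e2 across [-0.4061  0.0845]
top 169 held-in-TCP 2.2781423819958424 -3.333738046087047  rel to pin(cam) -0.17689187624525665 -3.2234255158886005
  px per mm e1,e2 across [-0.4155  0.1105]
```

play_rows(
  increments=[
    [[1,0,0],[0,0,0],0.3],
    [[2.8,-0.3,0],[0,0,0],0.3],
    [[2.8,-0.3,2],[0,0,0],0.3],
    [[2.8,-0.3,3],[0,0,0],0.3],
    [[2.8,-0.3,3],[0,0,0],0.3],
  ],
)

```text
time: 25.02
ee_pos: [0.5886, 0.0312, 0.1587]
tool_rot: [[-0.219, -0.964, -0.154], [-0.789, 0.268, -0.553], [0.574, 0.0, -0.819]]
ft_force: [0.7, 0.2, -0.1]
finger_gap: 0.0432
grasp_force: 31.0
```

```bash
python3 rel.py q4
```

```text
t 25.0167 [ 0.7  0.2 -0.1] 31.00900987163186
TCP [0.5886 0.0312 0.1587] s 0.06009986478126767 TCP-axis lateral e1,e2 mm -2.4234213421854913 2.7859430976485866
scene 176 held-in-TCP 2.4978458696627666 -3.3731728444005107  rel to pin(cam) 0.103604566972514 -0.7159026288047791
  px per mm e1,e2 across [-0.4061  0.0845]
top 156 held-in-TCP 2.0630634868545394 -3.366398472752027  rel to pin(cam) -0.44578867276193834 -0.24378392508796143
  px per mm e1,e2 across [-0.4155  0.1105]
```

Aligned as A was. I advance with force checks.

play_rows(
  increments=[
    [[0,0,2],[0,0,0],0.3],
    [[0,0,4],[0,0,0],0.3],
    [[0,0,7],[0,0,0],0.3],
    [[0,0,9],[0,0,0],0.3],
    [[0,0,10],[0,0,0],0.3],
  ],
)

```text
time: 25.53
ee_pos: [0.587, 0.0257, 0.1504]
tool_rot: [[-0.219, -0.964, -0.154], [-0.789, 0.267, -0.553], [0.574, 0.0, -0.819]]
ft_force: [0.3, 0.2, -0.2]
finger_gap: 0.0434
grasp_force: 31.0
```

play_rows(
  increments=[
    [[0,0,2],[0,0,0],0.3],
    [[0,0,5],[0,0,0],0.3],
    [[0,0,8],[0,0,0],0.3],
    [[0,0,11],[0,0,0],0.3],
    [[0,0,12],[0,0,0],0.3],
  ],
)

```text
time: 25.95
ee_pos: [0.5851, 0.019, 0.1405]
tool_rot: [[-0.219, -0.964, -0.154], [-0.789, 0.268, -0.553], [0.574, 0.001, -0.819]]
ft_force: [0.2, 0.1, 0.0]
finger_gap: 0.0435
grasp_force: 31.0
```

play_rows(
  increments=[
    [[0,0,1.5],[0,0,0],0.3],
    [[0,0,3],[0,0,0],0.3],
    [[0,0,4.5],[0,0,0],0.3],
    [[0,0,6],[0,0,0],0.3],
    [[0,0,6],[0,0,0],0.3],
  ],
)

```text
time: 26.37
ee_pos: [0.5844, 0.0158, 0.1358]
tool_rot: [[-0.219, -0.964, -0.154], [-0.789, 0.267, -0.553], [0.574, 0.0, -0.819]]
ft_force: [-0.0, 0.5, -0.9]
finger_gap: 0.0434
grasp_force: 31.0
```

play_rows(
  increments=[
    [[0,0,1],[0,0,0],0.3],
    [[0,0,2],[0,0,0],0.3],
    [[0,0,2],[0,0,0],0.3],
  ],
)

```text
time: 26.62
ee_pos: [0.5841, 0.0148, 0.1343]
tool_rot: [[-0.219, -0.964, -0.153], [-0.789, 0.267, -0.553], [0.574, 0.0, -0.819]]
ft_force: [0.9, 0.2, -1.8]
finger_gap: 0.0433
grasp_force: 31.0
```

play_rows(
  increments=[
    [[0,0,1],[0,0,0],0.3],
    [[0,0,2],[0,0,0],0.3],
    [[0,0,3],[0,0,0],0.3],
    [[0,0,3],[0,0,0],0.3],
  ],
)

```text
time: 26.95
ee_pos: [0.5836, 0.0131, 0.1318]
tool_rot: [[-0.219, -0.964, -0.154], [-0.789, 0.267, -0.553], [0.574, 0.0, -0.819]]
ft_force: [0.5, 0.3, -1.4]
finger_gap: 0.0436
grasp_force: 31.0
```

play_rows(
  increments=[
    [[0,0,0.7],[0,0,0],0.3],
    [[0,0,1.3],[0,0,0],0.3],
    [[0,0,1.3],[0,0,0],0.3],
  ],
)

```text
time: 27.2
ee_pos: [0.5835, 0.0125, 0.1308]
tool_rot: [[-0.219, -0.964, -0.153], [-0.789, 0.267, -0.553], [0.574, 0.0, -0.819]]
ft_force: [0.5, 0.0, -0.3]
finger_gap: 0.0435
grasp_force: 31.0
```

play_rows(
  increments=[
    [[0,0,0.7],[0,0,0],0.3],
    [[0,0,1.3],[0,0,0],0.3],
    [[0,0,1.3],[0,0,0],0.3],
  ],
)

```text
time: 27.45
ee_pos: [0.5833, 0.0117, 0.1297]
tool_rot: [[-0.219, -0.964, -0.153], [-0.789, 0.267, -0.553], [0.574, 0.0, -0.819]]
ft_force: [-0.4, -0.4, -0.7]
finger_gap: 0.0435
grasp_force: 31.0
```

play_rows(
  increments=[
    [[0,0,0.7],[0,0,0],0.3],
    [[0,0,1.3],[0,0,0],0.3],
    [[0,0,1.3],[0,0,0],0.3],
  ],
)

```text
time: 27.7
ee_pos: [0.5833, 0.0116, 0.1294]
tool_rot: [[-0.219, -0.964, -0.152], [-0.79, 0.267, -0.552], [0.573, -0.001, -0.819]]
ft_force: [-1.1, 4.4, 5.6]
finger_gap: 0.0432
grasp_force: 31.6
```

play_rows(
  increments=[
    [[0,0,0.7],[0,0,0],0.3],
    [[0,0,1.3],[0,0,0],0.3],
    [[0,0,1.3],[0,0,0],0.3],
  ],
)

```text
time: 27.95
ee_pos: [0.5834, 0.0114, 0.1293]
tool_rot: [[-0.219, -0.964, -0.151], [-0.79, 0.266, -0.552], [0.573, -0.001, -0.82]]
ft_force: [-2.2, 9.6, 14.1]
finger_gap: 0.0439
grasp_force: 32.3
```

The bushing stopped with about 17 N of rising force, 26.6 mm short of A's home depth, which matches the 27 mm expected of a narrow one. B is the reject and goes in the tin.

play_rows(
  increments=[
    [[0,0,-5],[0,0,0],0.3],
    [[0,0,-16],[0,0,0],0.3],
    [[0,0,-28],[0,0,0],0.3],
    [[0,0,-42],[0,0,0],0.3],
    [[0,0,-56],[0,0,0],0.3],
  ],
)

```text
time: 28.37
ee_pos: [0.5915, 0.0415, 0.174]
tool_rot: [[-0.219, -0.964, -0.154], [-0.789, 0.268, -0.553], [0.574, 0.0, -0.819]]
ft_force: [0.6, 0.5, -1.0]
finger_gap: 0.0435
grasp_force: 31.0
```

```bash
python3 - <<'E'
from plan import *
p,R=now(); print(p)
Z=lambda x,y,z,l:(np.array([x,y,z]),Rt(l))
plan(p,R,[Z(.57,.12,.25,20),Z(.53,.23,.26,0),Z(.43,.371,.22,0),Z(.43,.371,.06,0)])
E
```

```text
[0.59147786 0.04148631 0.17395627]
shift [ -13.6   41.7 -102.4] turn [-0.    -0.262  0.001] deg 15.0 mm 111.4
shift [-86.   68.1 -42. ] turn [-0.    -0.349  0.   ] deg 20.0 mm 117.5
shift [-108.9  134.2   40. ] turn [0. 0. 0.] deg 0.0 mm 177.4
shift [  0.   0. 160.] turn [0. 0. 0.] deg 0.0 mm 160.0
```

play_rows(
  increments=[
    [[-1,5,-20],[0,-0.05,0],0.3],
    [[-4,15,-40],[0,-0.1,0],0.3],
    [[-7,25,-60],[0,-0.15,0],0.3],
    [[-10,33,-81],[0,-0.2,0],0.3],
    [[-14,42,-102],[0,-0.262,0],0.3],
  ],
)

```text
time: 28.78
ee_pos: [0.5695, 0.1208, 0.2497]
tool_rot: [[-0.251, -0.964, -0.091], [-0.906, 0.267, -0.328], [0.34, 0.0, -0.94]]
ft_force: [1.0, 0.2, -1.6]
finger_gap: 0.0438
grasp_force: 31.0
```

play_rows(
  increments=[
    [[-17,14,-8],[0,-0.07,0],0.3],
    [[-34,27,-17],[0,-0.14,0],0.3],
    [[-52,41,-25],[0,-0.21,0],0.3],
    [[-69,54,-34],[0,-0.28,0],0.3],
    [[-86,68,-42],[0,-0.349,0],0.3],
  ],
)

```text
time: 29.2
ee_pos: [0.5295, 0.2308, 0.2597]
tool_rot: [[-0.267, -0.964, 0.002], [-0.964, 0.267, 0.003], [-0.003, -0.001, -1.0]]
ft_force: [0.7, -0.7, 0.2]
finger_gap: 0.0433
grasp_force: 31.0
```

play_rows(
  increments=[
    [[-22,27,8],[0,0,0],0.3],
    [[-44,54,16],[0,0,0],0.3],
    [[-66,81,24],[0,0,0],0.3],
    [[-88,108,32],[0,0,0],0.3],
    [[-109,134,40],[0,0,0],0.3],
  ],
)

```text
time: 29.62
ee_pos: [0.4285, 0.3717, 0.2189]
tool_rot: [[-0.268, -0.964, 0.0], [-0.964, 0.268, -0.0], [0.0, -0.0, -1.0]]
ft_force: [0.7, 0.0, -1.2]
finger_gap: 0.0429
grasp_force: 31.0
```

play_rows(
  increments=[
    [[0,0,0],[0,0,0],0.3],
    [[0,0,35],[0,0,0],0.3],
    [[0,0,70],[0,0,0],0.3],
    [[0,0,105],[0,0,0],0.3],
    [[0,0,130],[0,0,0],0.3],
  ],
)

```text
time: 30.03
ee_pos: [0.4287, 0.3698, 0.0865]
tool_rot: [[-0.267, -0.964, -0.002], [-0.964, 0.267, -0.002], [0.002, 0.001, -1.0]]
ft_force: [0.1, 1.5, -2.6]
finger_gap: 0.0436
grasp_force: 31.1
```

play_rows(
  increments=[
    [[0,0,8],[0,0,0],0.3],
    [[0,0,20],[0,0,0],0.3],
    [[0,0,28],[0,0,0],0.3],
    [[0,0,30],[0,0,0],0.3],
    [[0,0,30],[0,0,0],0.3],
  ],
)

```text
time: 30.45
ee_pos: [0.4299, 0.3707, 0.0594]
tool_rot: [[-0.267, -0.964, 0.0], [-0.964, 0.267, -0.0], [0.0, -0.0, -1.0]]
ft_force: [-0.6, -0.3, -0.2]
finger_gap: 0.0434
grasp_force: 31.1
```

```bash
python3 - <<'E'
from plan import *
p,R=now(); print(p); plan(p,R,[(np.array([.43,.371,.042]),Rt(0))])
E
```

```text
[0.42993605 0.37070806 0.0594244 ]
shift [-0.3  0.  17.4] turn [-0.    -0.     0.002] deg 0.1 mm 17.4
```

play_rows(
  increments=[
    [[0,0,5],[0,0,0],0.3],
    [[0,0,10],[0,0,0],0.3],
    [[0,0,14],[0,0,0],0.3],
    [[0,0,17],[0,0,0],0.3],
    [[0,0,17],[0,0,0],0.3],
  ],
)

```text
time: 30.87
ee_pos: [0.4293, 0.3705, 0.0415]
tool_rot: [[-0.267, -0.964, -0.001], [-0.964, 0.267, -0.001], [0.001, 0.001, -1.0]]
ft_force: [-1.5, -0.9, 0.2]
finger_gap: 0.0434
grasp_force: 31.1
```

play_rows(
  increments=[
    [[0,0,0.7],[0,0,0],0.3],
    [[0,0,1.3],[0,0,0],0.3],
    [[0,0,1.3],[0,0,0],0.3],
  ],
)

```text
time: 31.12
ee_pos: [0.4298, 0.3707, 0.0408]
tool_rot: [[-0.267, -0.964, 0.0], [-0.964, 0.267, 0.0], [-0.0, -0.0, -1.0]]
ft_force: [0.6, -0.4, -1.0]
finger_gap: 0.0433
grasp_force: 31.1
```

play_rows(
  increments=[
    [[0,0,0.6],[0,0,0],0.3],
    [[0,0,1.2],[0,0,0],0.3],
    [[0,0,1.2],[0,0,0],0.3],
  ],
)

```text
time: 31.37
ee_pos: [0.4299, 0.3709, 0.0405]
tool_rot: [[-0.267, -0.964, 0.001], [-0.964, 0.267, 0.0], [-0.001, -0.001, -1.0]]
ft_force: [-2.0, -1.3, 7.6]
finger_gap: 0.0437
grasp_force: 31.7
```

play_rows(
  increments=[
    [[0,0,0],[0,0,0],0.4],
    [[0,0,0],[0,0,0],0.5],
    [[0,0,0],[0,0,0],0.65],
    [[0,0,0],[0,0,0],0.75],
    [[0,0,0],[0,0,0],0.75],
  ],
)

```text
time: 31.78
ee_pos: [0.4297, 0.3708, 0.0396]
tool_rot: [[-0.267, -0.964, 0.0], [-0.964, 0.267, 0.0], [-0.0, -0.0, -1.0]]
ft_force: [-0.5, 0.1, 0.5]
finger_gap: 0.064
grasp_force: 0.0
```

play_rows(
  increments=[
    [[0,0,-12],[0,0,0],0.75],
    [[0,0,-45],[0,0,0],0.75],
    [[0,0,-85],[0,0,0],0.75],
    [[0,0,-125],[0,0,0],0.75],
    [[0,0,-165],[0,0,0],0.75],
  ],
)

```text
time: 32.2
ee_pos: [0.4293, 0.3704, 0.2063]
tool_rot: [[-0.267, -0.964, -0.0], [-0.964, 0.267, -0.0], [0.0, 0.0, -1.0]]
ft_force: [0.5, 0.3, -0.6]
finger_gap: 0.0641
grasp_force: 0.0
```

play_rows(
  increments=[
    [[20,20,-5],[0,0,0],0.75],
    [[40,40,-10],[0,0,0],0.75],
    [[60,60,-15],[0,0,0],0.75],
    [[80,80,-20],[0,0,0],0.75],
    [[80,80,-20],[0,0,0],0.75],
  ],
)

```text
time: 32.62
ee_pos: [0.3274, 0.313, 0.2253]
tool_rot: [[-0.267, -0.964, -0.002], [-0.964, 0.267, -0.001], [0.001, 0.001, -1.0]]
ft_force: [1.0, 1.6, 0.8]
finger_gap: 0.064
grasp_force: 0.0
```

```bash
python3 - <<'E'
from h import *
print(manip.observe()['ee_pos'])
c=cam('scene'); cv2.imwrite('pics/end.png',cv2.resize(c['pixels'][130:430,130:530],(800,600),interpolation=cv2.INTER_CUBIC))
E
```

```text
[0.32736415 0.31300496 0.22533998]
```

View pics/end.png

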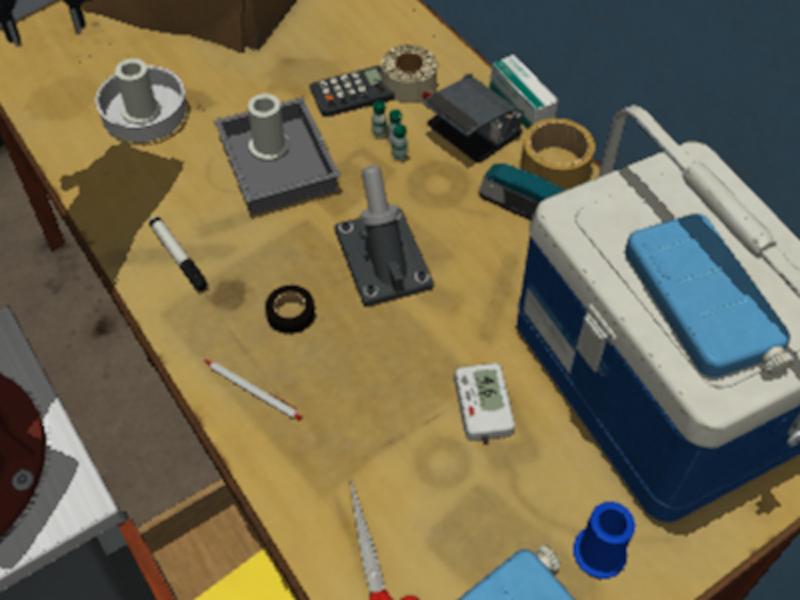

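The picture shows one bushing standing in the tray (crop 266,127) and the other standing in the tin (135,90). The bystanders and the blue look-alike have not moved, and the gripper is clear.

```bash
python3 -c "
from bench import workorder; print(workorder.close_job())"
```

```text
the job is handed in; nothing more can be done
None
```

The job is handed in: the first bushing (starting nearest the gauge) went fully home and stands in the tray; the second stopped about 27 mm short and stands in the tin.

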